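# Third hand at the steriliser tray

### The job

In the narrow loading tray a white instrument box already stands near the spring-loaded stop: stand the larger steel canister behind it, then set the L-shaped end block down behind the canister, its tall flat face towards the canister and its foot with the thumbscrews away from it. Push the end block along the tray so that box and canister close up against the stop and press it back with about 10 newtons, until the stop's pointer stands between the two marks on the tray rim, never all the way back, and finish while holding the block pressed there: do not let go, I will tighten the screws. Leave the small canister, bottle, jar and beaker where they are.

Things in the scene. Friction and masses are not known exactly. Their poses are not given: they have to be found in the camera images.
- tray: Fixed narrow aluminium tray, open on top. Inside 66 wide (its x) by 310 long (its y), floor 4 thick, walls 4 thick and 30 high. Origin: centre of the underside. The row runs along its y axis; the sprung stop is at the -y end, the +y end is where the end block goes. Built with +y pointing to the robot's left, turned by up to 0.3 rad.
- stop_face (a point): Centre of the front face (towards the tray's +y) of the sprung stop, a steel plate 60 wide, 56 high, standing in the tray. At rest it is at y = -95 mm in the tray's frame, 34 above the tray's underside; it moves to -y as it is pressed. A thin pointer sticks out sideways over the rim towards the tray's +x, where two black marks on the rim show 10 and 30 mm of travel.
- stop (a joint): How far the sprung stop is pressed back, m: 0 at rest, end of travel 0.042. Spring 500 N per m, no preload: 5 N at 0.010 (first mark), 10 N at 0.020, 15 N at 0.030 (second mark). Friction of the row on the tray floor adds a few N to the push needed.
- box: White instrument box with grey lid, loose, 60 (x) by 64 (y, along the row) by 80 high, 0.22 kg, standing in the tray, 1 to 16 mm in front of the stop face. Origin: centre of the underside.
- canister: The larger steel canister, loose: upright cylinder, diameter 56, height 90, with a black lid knob 18 wide and 8 high on top, about 0.2 to 0.36 kg. Stands on the counter at first, its yaw has no meaning. Origin: centre of the underside.
- end_block: Loose L-shaped aluminium block, about 0.32 kg. Wall 56 wide (its x), 24 thick (its y), 90 high, centred over the origin, at the underside; flat front face at y = -12. Foot 12 high, 56 wide, runs to y = +51, with two thumbscrews (diameter 18, tops 24 up) at x = +-16, y = 36. Starts on the counter, yaw within 0.6 rad. Placed right, its axes match the tray's. Grip across the 56 mm width.
- block_face (a point): Centre of the end block's front face, 45 above its underside.
- small_canister: The smaller steel canister, a bystander: diameter 38, height 68 with an 8 mm knob on top. Origin: centre of the underside.
- soap: Bystander: clear bottle, diameter 60, height 150. Origin: centre of the underside.
- jar: Bystander: amber glass jar, diameter 56, height 70. Origin: centre of the underside.
- beaker: Bystander: glass beaker, diameter 64, height 80. Origin: centre of the underside.

How it is judged:
On the way, in this order (a step that is already met when the one before it is completed fails the run):
1. the larger canister stands upright on the tray floor behind the box, let go (x of canister in the frame of tray between -0.009 and 0.009 m and y of canister in the frame of tray between -0.045 and 0.07 m and z of canister in the frame of tray below 0.009 m and angle between canister's own z axis and vertical below 0.1 rad and contact force between the fingers and canister below 0.2 N), for 0.2 s.
2. the end block stands on the tray floor behind the canister, square to the tray (x of canister in the frame of tray between -0.009 and 0.009 m and y of canister in the frame of tray between -0.045 and 0.07 m and z of each of canister, end_block in the frame of tray below 0.009 m and angle between each of canister, end_block's own z axis and vertical below 0.1 rad and x of end_block in the frame of tray between -0.009 and 0.009 m and y of end_block in the frame of tray between -0.01 and 0.12 m and angle between the y axis of end_block and the y axis of tray, either way round below 0.14 rad and horizontal distance between block_face and canister below 0.09 m), for 0.2 s.
At the end, for the whole second after the job is handed in: Fingers still hold the end block; box, canister, block upright (0.1 rad) on the tray floor (5 mm), centred across it (9 mm), touching in a row; block square (0.14 rad), front face on the canister, pressing it with 4 to 22 N; stop pressed back 10 to 30 mm (5 to 15 N); nothing moves (x of canister in the frame of tray between -0.009 and 0.009 m and y of canister in the frame of tray between -0.045 and 0.07 m and z of each of canister, end_block, box in the frame of tray below 0.009 m and angle between each of canister, end_block, box's own z axis and vertical below 0.1 rad and x of end_block in the frame of tray between -0.009 and 0.009 m and y of end_block in the frame of tray between -0.01 and 0.12 m and angle between the y axis of end_block and the y axis of tray, either way round below 0.14 rad and x of box in the frame of tray between -0.009 and 0.009 m and y of box in the frame of tray between -0.11 and -0.03 m and value of joint stop between 0.01 and 0.03 m and contact force between end_block and canister between 4 and 22 N and contact force between canister and box above 4 N and contact force between the fingers and end_block above 2 N and horizontal distance between block_face and canister below 0.034 m and linear speed of each of end_block, canister below 0.01 m/s); the arm keeps its last pose, push and grip.
It fails at once if the stop is pushed to the end of its travel (more than 37 mm) (value of joint stop above 0.037 m).
It fails at once if a bystander (small canister, bottle, jar or beaker) is moved more than 30 mm or tipped (distance of any of small_canister, soap, jar, beaker from where it was at the start of the episode above 0.03 m or angle between any of small_canister, soap, jar, beaker's own z axis and vertical above 0.5 rad).
It also fails if it takes over 58 s, if anything falls off the work surface, if the arm or the gripper's body presses on something with over 40 N, if the wrist force passes 120 N, or if a joint passes its speed limit or range.

### The arm

A 7-joint arm with a two-finger parallel gripper is mounted at the origin on the work surface. World frame = base frame: x ahead of the robot, y to its left, z up, the work surface at z = 0. Lengths are in m, angles in rad, forces in N, time in s.
With the tool pointing down it reaches from about 0.4 to 0.85 m from the base axis. Payload 10.4 kg.
Tool frame: the origin (TCP) lies midway between the tips of the shut fingers; the grasp point (between the pads) lies 19 mm behind it; z points along the fingers, y is the direction in which the jaws open and shut (so a half turn about z gives the same grasp; the last joint's range is limited). The gripper opens to 87 mm and grips with 3 to 60 N. Pads are 19 mm wide; open, the fingers measure 117 mm over their backs; the gripper's body (75 mm by 190 mm) begins 51 mm behind the grasp point.
Start: joints at [1.235, 0.332, -0.065, 1.46, 0.022, 1.35, -0.088], TCP at [0.192, -0.595, 0.223] pointing down, gripper open.
Joint ranges: [-2.6, 2.6], [-0.5, 2.12], [-1.47, 1.34], [0.16, 2.42], [-1.27, 4.41], [0.06, 2.06], [-2.6, 2.6]. Speed limits (rad/s): [2.22, 2.22, 2.79, 2.79, 3.14, 3.14, 3.14].

### API

Orientations are given as a unit quaternion [x, y, z, w].
In Python, from bench import r gives the robot as it stands.
- The arm moves only by the tool step_arm, never from a script. Its argument "increments" is a list of rows, each a list of 2 entries, a list of its own where there are three numbers: the shift along the tool's x, y, z in m, then the turn, a rotation vector about the tool's x, y, z in rad. A call has 1 to 5 rows; each row is the pose to reach, as a shift and turn from the pose measured when the call began, along the tool's axes at that moment; what a row does not reach only later rows make up. A row lasts 1/10 s, in which the tool goes at most 50 mm and 8.59 degrees, less where a joint would pass 70% of its speed; a pose out of reach is approached as far as the arm can. A call with a gripper value outside its range is refused whole. "hand" is the closure, from -1 (fully open) to 1 (shut), so that 0 is half open, set as the call begins (left out, the last holds). The fingers move at their own pace and stop on an object; "grip_force" is the grip in N (left out, the last holds). Time passes only in rows, so rows that repeat a pose let the fingers close. It gives the time, the measured TCP pose, the force and the opening at its end, in the units of the state.
- r.read_state(): the state, without advancing time (a new reading comes with each control period).
- r.camera(name): name is "side" or "top"; returns a dict with "pixels" (480x640x3 uint8, blue, green, red), "camera_matrix" (3x3 intrinsics, pixels), "extrinsics" (4x4, takes a point from camera to world coordinates). Camera axes: x right, y up, looking along -z (the intrinsics and any distortion apply to the point x, -y, -z); pixel columns grow to the right and rows downward; lengths in m; the calibration is good to about 2 mm. A picture is of the moment at which its call begins. There is no depth.
- r.close_job(): hands the job in, once; it reports no verdict.
The state is a dict: "time": time; "joint_positions": joint angles; "joint_vel": joint speeds; "joint_torque": joint torques, N m; "ee_pos": TCP position; "eef_rot": TCP orientation; "ft_force": force on the tool from outside, world axes, zero at the start; "torque": the same for the moment, N m; "width": finger opening in m.
Only numpy, scipy, OpenCV 4.12 (cv2) and the standard library are available. Lean on these libraries where they do the work, as an engineer would, in place of code of your own. Each camera call takes 0.05 s, during which the arm holds its last target.

## Working session

There is one attempt and no reset: what is moved stays moved. The work goes in short steps, Python scripts to look and compute and a tool call to move; the robot and the scene stay as the last step left them, time stands still between calls to the robot, and variables do not carry over. Pictures are saved under pics/ and viewed, and the job is handed in when it is done.

Besides the shell and the picture viewer there is one more tool, called by a JSON object that holds its "op" and its "data", one argument or row to a line. step_arm: Moves the arm, as the interface text tells. Its arguments: {"type":"object","properties":{"increments":{"type":"array"},"hand":{"type":"number"},"grip_force":{"type":"number"}},"required":["increments"]}

```bash
mkdir -p pics; ls
python3 - <<'E'
from bench import r
import cv2, numpy as np
s=r.read_state()
for k,v in s.items(): print(k, np.round(v,4))
for n in ("side","top"):
    c=r.camera(n); cv2.imwrite(f"pics/{n}0.png",c["pixels"])
    print(n,np.round(c["camera_matrix"],2).tolist(),np.round(c["extrinsics"],4).tolist(), c.keys())
E
```

```text
pics
time 0.0
joint_positions [ 1.2354  0.3328 -0.0647  1.4609  0.0216  1.3499 -0.0885]
joint_vel [ 0.0008 -0.0013 -0.0003 -0.0012 -0.0005 -0.     -0.0005]
joint_torque [ 3.00000e-04 -6.23259e+01  2.48000e-02 -3.89895e+01 -6.13000e-02
  3.99000e-02  2.00000e-04]
ee_pos [ 0.1922 -0.5943  0.2218]
eef_rot [ 9.878e-01  1.558e-01 -1.000e-04 -7.000e-04]
ft_force [ 0.5336 -0.1053  0.2851]
torque [-0.0394 -0.0002  0.0021]
width 0.0872
side [[490.41, 0.0, 320.33], [0.0, 490.41, 233.52], [0.0, 0.0, 1.0]] [[-0.8467, 0.2924, -0.4445, 0.0642], [-0.532, -0.4796, 0.6979, 0.8365], [-0.0091, 0.8274, 0.5616, 0.6957], [0.0, 0.0, 0.0, 1.0]] dict_keys(['pixels', 'camera_matrix', 'extrinsics'])
top [[479.92, 0.0, 322.34], [0.0, 479.92, 243.72], [0.0, 0.0, 1.0]] [[0.0111, 0.9902, -0.1392, 0.4007], [-0.9997, 0.0144, 0.0221, 0.0322], [0.0239, 0.1389, 0.99, 1.0893], [0.0, 0.0, 0.0, 1.0]] dict_keys(['pixels', 'camera_matrix', 'extrinsics'])
```

View pics/side0.png

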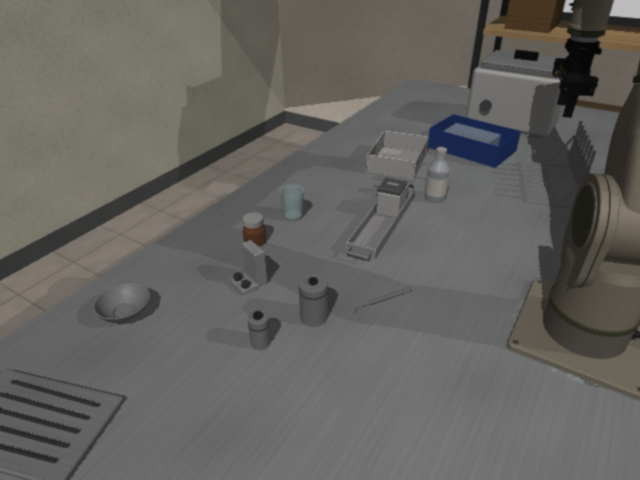

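View pics/top0.png

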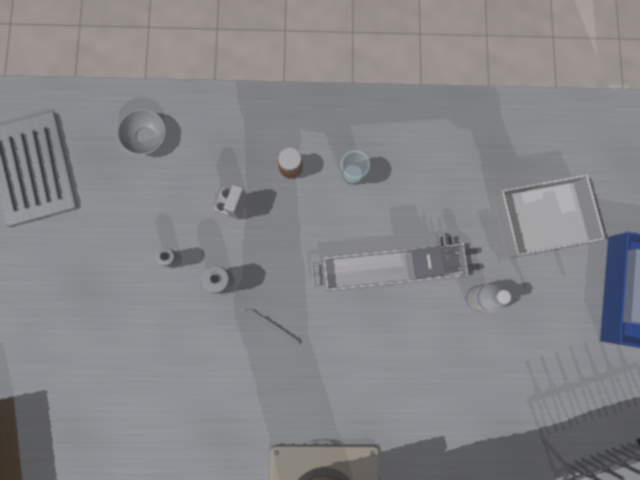

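The side view shows the large canister at about (313,300), the end block at (252,265), and the tray running from (362,250) to (410,185) with the box at (393,195). The top view shows the tray from (318,273) to (468,260), the canister knob at (215,278) and the end block at (230,199). I'll zoom in next.

```bash
cat > h.py <<'E'
import cv2, numpy as np, json
from bench import r
def cam(n): return r.camera(n)
def ray(c,u,v):
    K=c["camera_matrix"];E=np.array(c["extrinsics"])
    d=np.array([(u-K[0][2])/K[0][0],-(v-K[1][2])/K[1][1],-1.])
    return E[:3,3],E[:3,:3]@d
def onz(c,u,v,z):
    o,d=ray(c,u,v); return o+d*(z-o[2])/d[2]
def proj(c,p):
    K=np.array(c["camera_matrix"]);E=np.array(c["extrinsics"])
    q=E[:3,:3].T@(np.asarray(p,float)-E[:3,3]); q=np.array([q[0],-q[1],-q[2]])
    return (K@q)[:2]/q[2]
def crop(c,x0,y0,w,h,f,name):
    im=c["pixels"][y0:y0+h,x0:x0+w]
    cv2.imwrite("pics/"+name,cv2.resize(im,None,fx=f,fy=f,interpolation=cv2.INTER_CUBIC))
E
python3 - <<'E'
from h import *
c=cam("top"); crop(c,305,225,190,90,4,"t_tray.png"); crop(c,140,140,180,160,4,"t_obj.png")
c=cam("side"); crop(c,335,165,100,100,6,"s_tray.png"); crop(c,220,200,130,160,3.7,"s_obj.png")
E
```

```text
(no output)
```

View pics/t_tray.png

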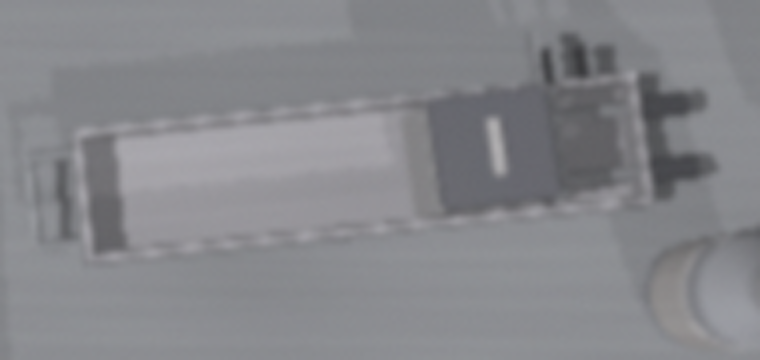

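View pics/t_obj.png

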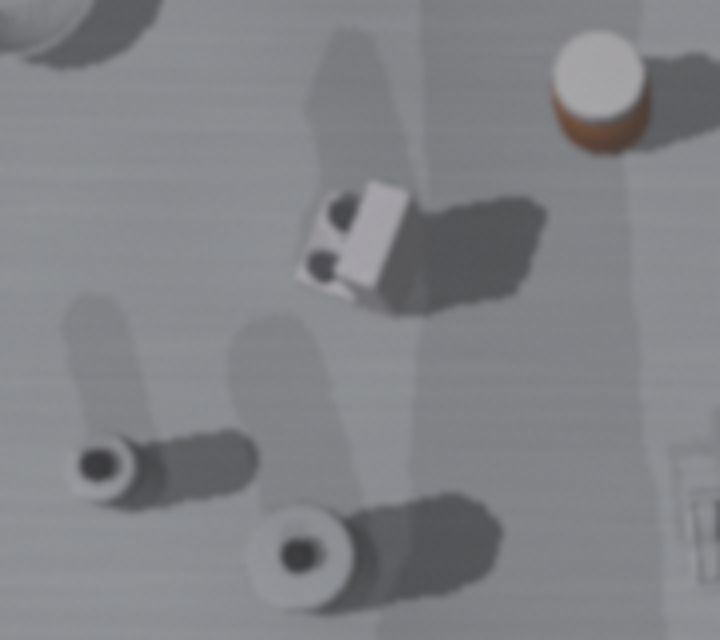

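View pics/s_tray.png

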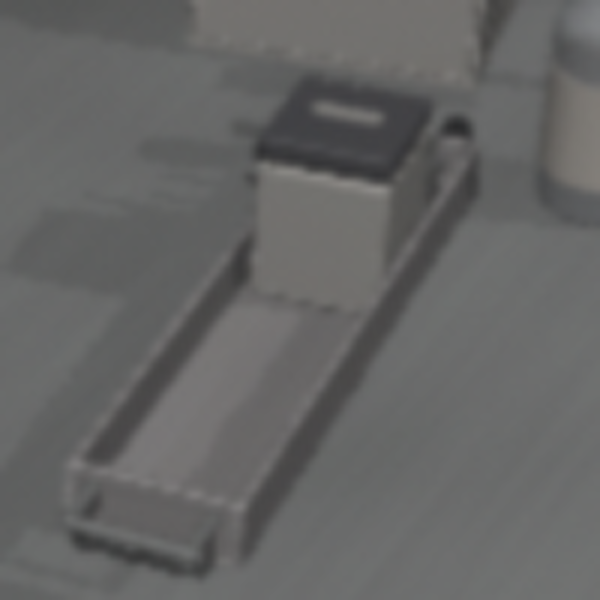

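View pics/s_obj.png

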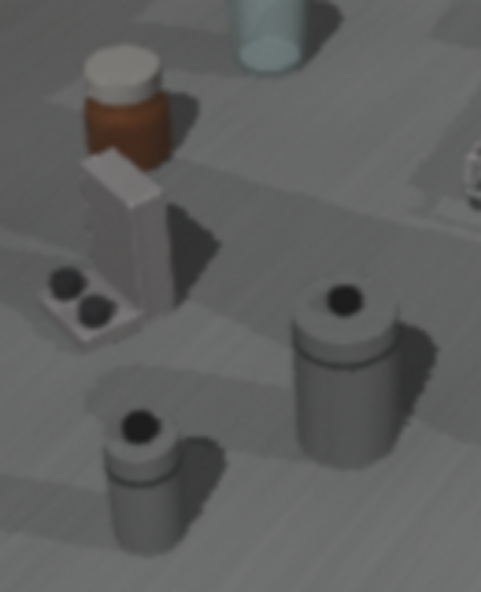

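```bash
python3 - <<'E'
from h import *
c=cam("top"); s=cam("side")
T=lambda X,Y:(305+(X+.5)/4-.5,225+(Y+.5)/4-.5)
O=lambda X,Y:(140+(X+.5)/4-.5,140+(Y+.5)/4-.5)
S=lambda X,Y:(220+(X+.5)/3.7-.5,200+(Y+.5)/3.7-.5)
for z in (.030,.034):
    P=np.array([onz(c,*T(*p),z)[:2] for p in [(80,134),(92,258),(634,76),(650,200)]])
    print(z,P.round(4).tolist(),"c",P.mean(0).round(4))
    d=(P[0]+P[1]-P[2]-P[3])/2; w=(P[0]-P[1]+P[2]-P[3])/2
    print("len",np.hypot(*d),"w",np.hypot(*w),"ydir",np.arctan2(d[1],d[0]),"xdir",np.arctan2(w[1],w[0]))
# canister
print("knob top", onz(c,*O(298,553),.098), "ring",onz(c,*O(300,557),.09))
print("knob side", onz(s,*S(344,300),.096))
# block
B=np.array([onz(c,*O(*p),.09)[:2] for p in [(370,180),(412,194),(374,288),(334,270)]])
print(B.round(4).tolist(),B.mean(0))
d1=(B[1]+B[2]-B[0]-B[3])/2; d2=(B[0]+B[1]-B[2]-B[3])/2
print(np.hypot(*d1),np.arctan2(d1[1],d1[0]),np.hypot(*d2),np.arctan2(d2[1],d2[0]))
print("screws",[onz(c,*O(*p),.024)[:2].round(4) for p in [(343,212),(322,266)]])
E
python3 - <<'E'
# masks
import sys; sys.path.insert(0,'.')
from h import *
c=cam("top"); im=c["pixels"]; g=cv2.cvtColor(im,cv2.COLOR_BGR2GRAY)
sub=g[180:220,210:250]
print(sub[3:36:1,3:36].tolist().__str__()[:0])
m=(sub>150).astype(np.uint8)
print(np.percentile(sub,[5,25,50,75,90,95,99]))
for th in (140,150,160,170):
    m=(sub>th).astype(np.uint8)
    cs,_=cv2.findContours(m,cv2.RETR_EXTERNAL,cv2.CHAIN_APPROX_NONE)
    if cs:
        k=max(cs,key=cv2.contourArea); print(th,cv2.minAreaRect(k),cv2.contourArea(k))
# dark knob
sub=g[265:292,200:230]; 
for th in (50,60,70):
    M=cv2.moments((sub<th).astype(np.uint8),True)
    if M["m00"]>0:
        u,v=200+M["m10"]/M["m00"],265+M["m01"]/M["m00"]; print("knob",th,M["m00"],u,v,onz(c,u,v,.098))
E
```

```text
0.03 [[0.5175, 0.0031], [0.449, -0.0042], [0.5545, -0.3077], [0.4849, -0.3145]] c [ 0.5015 -0.1558]
len 0.3126824550750239 w 0.06941306131767316 ydir 1.6877755512647472 xdir 0.10252449860172877
0.034 [[0.517, 0.0032], [0.4488, -0.0041], [0.5539, -0.3064], [0.4846, -0.3132]] c [ 0.5011 -0.1551]
len 0.31150179030454067 w 0.06915096296588205 ydir 1.6877755512647472 xdir 0.1025244986017288
knob top [0.46605944 0.23166898 0.098     ] ring [0.46453038 0.23216073 0.09      ]
knob side [0.46610156 0.23468037 0.096     ]
[[0.6656, 0.2035], [0.6583, 0.181], [0.607, 0.1993], [0.6164, 0.2207]] [0.63684838 0.20111283]
0.023500443499467973 -1.9322688329498492 0.05328814201920702 -0.3385562094647597
screws [array([0.6642, 0.2294]), array([0.6328, 0.2399])]

[ 86. 104. 133. 142. 162. 163. 164.]
140 ((18.108247756958008, 16.118555068969727), (19.24127769470215, 25.559307098388672), 21.037511825561523) 273.5
150 ((18.402145385742188, 16.323057174682617), (17.75986671447754, 24.335678100585938), 21.250505447387695) 222.5
160 ((22.02739715576172, 17.760272979736328), (8.309921264648438, 23.17414665222168), 20.556047439575195) 150.0
knob 60 9.0 215.0 277.8888888888889 [0.4660538  0.22987906 0.098     ]
knob 70 33.0 214.3939393939394 278.4848484848485 [0.46481439 0.23106629 0.098     ]
```

```bash
cat >> h.py <<'E'
TC=np.array([0.5013,-0.1553]); TY=0.117
def tray2w(x,y): return TC+np.array([x*np.cos(TY)-y*np.sin(TY), x*np.sin(TY)+y*np.cos(TY)])
def w2tray(p):
    d=np.asarray(p)[:2]-TC; return np.array([d[0]*np.cos(TY)+d[1]*np.sin(TY), -d[0]*np.sin(TY)+d[1]*np.cos(TY)])
E
python3 - <<'E'
from h import *
for n,box in (("top",(305,225,190,90,4)),("side",(335,165,100,100,6))):
    c=cam(n); im=c["pixels"].copy(); x0,y0,w,h,f=box
    im=cv2.resize(im[y0:y0+h,x0:x0+w],None,fx=f,fy=f,interpolation=cv2.INTER_CUBIC)
    for z,col in ((.030,(0,0,255)),(.034,(0,255,0))):
        pts=[proj(c,[*tray2w(a*.037,b*.159),z]) for a,b in ((1,1),(1,-1),(-1,-1),(-1,1))]
        pts=[((u-x0+.5)*f-.5,(v-y0+.5)*f-.5) for u,v in pts]
        cv2.polylines(im,[np.round(pts).astype(int)],True,col,1)
    cv2.imwrite(f"pics/chk_{n}.png",im)
E
```

```text
(no output)
```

View pics/chk_top.png

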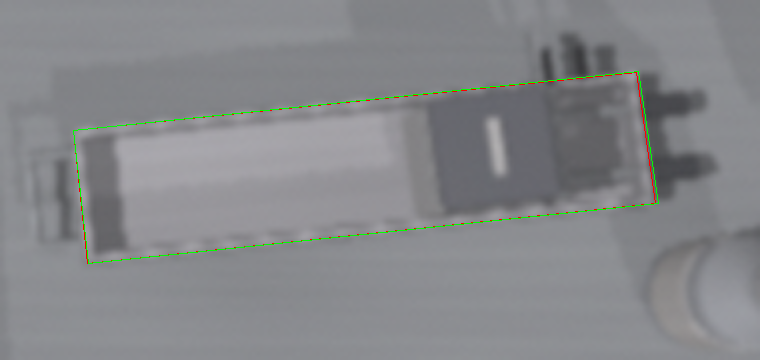

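View pics/chk_side.png

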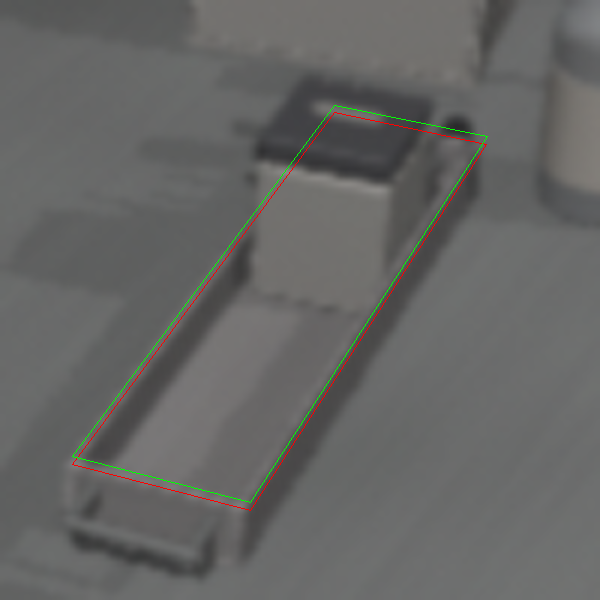

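```bash
cat >> h.py <<'E'
from scipy.spatial.transform import Rotation as Ro
def go(p,psi,R0=None,p0=None):
    s=r.read_state()
    p0=np.array(s["ee_pos"]); R0=Ro.from_quat(s["eef_rot"])
    Rt=Ro.from_euler('z',psi)*Ro.from_euler('x',np.pi)
    d=R0.inv().apply(np.array(p)-p0); w=(R0.inv()*Rt).as_rotvec()
    print("d",d.round(4),"w",w.round(4)); return d,w
def st():
    s=r.read_state(); R=Ro.from_quat(s["eef_rot"]).as_matrix()
    print("t",round(s["time"],2),"p",np.round(s["ee_pos"],4),"psi",round(float(np.arctan2(R[1,0],R[0,0])),4),"zt",R[:,2].round(4),"F",np.round(s["ft_force"],2),"M",np.round(s["torque"],2),"w",round(float(s["width"]),4),"q",np.round(s["joint_positions"],2))
E
python3 - <<'E'
from h import *
go((.45,-.42,.23),.82); go((.56,-.15,.23),1.31)
go((.54,.08,.22),1.688)
go((.466,.232,.15),1.688)
E
```

```text
d [ 0.2989 -0.0869 -0.0075] w [-1.000e-04 -1.000e-04 -5.073e-01]
d [ 0.4867 -0.3099 -0.0075] w [-1.000e-04 -1.000e-04 -9.973e-01]
d [ 0.5384 -0.5349  0.0026] w [-1.0000e-04 -1.0000e-04 -1.3753e+00]
d [ 0.5147 -0.7023  0.0726] w [-1.0000e-04 -1.0000e-04 -1.3753e+00]
```

{"op": "step_arm", "data": {
  "increments": [
    [[0.02, -0.004, -0.002], [0, 0, -0.05]],
    [[0.06, -0.014, -0.004], [0, 0, -0.12]],
    [[0.108, -0.028, -0.006], [0, 0, -0.2]],
    [[0.155, -0.042, -0.007], [0, 0, -0.28]],
    [[0.2, -0.056, -0.008], [0, 0, -0.36]]
  ],
  "hand": -1
}}

```text
time: 0.95
ee_pos: [0.368, -0.4776, 0.2309]
eef_rot: [0.943, 0.333, 0.0, 0.0]
ft_force: [0.6, -0.9, -0.5]
width: 0.087
```

Run:
```python
from h import *
st()
go((.56,-.15,.23),1.31);go((.54,.08,.22),1.688)
```

```text
t 0.95 p [ 0.368  -0.4776  0.2309] psi 0.6787 zt [ 7.e-04 -1.e-04 -1.e+00] F [ 0.57 -0.89 -0.49] M [-0.08 -0.1   0.03] w 0.087 q [ 1.02  0.29 -0.22  1.5   0.06  1.36 -0.1 ]
d [ 0.3551 -0.1344  0.001 ] w [ 7.000e-04 -3.000e-04 -6.313e-01]
d [ 0.4839 -0.326   0.011 ] w [ 8.0000e-04 -2.0000e-04 -1.0093e+00]
```

{"op": "step_arm", "data": {
  "increments": [
    [[0.046, -0.014, 0], [0, 0, -0.09]],
    [[0.092, -0.029, 0], [0, 0, -0.18]],
    [[0.138, -0.045, 0], [0, 0, -0.27]],
    [[0.184, -0.062, 0], [0, 0, -0.36]],
    [[0.228, -0.08, 0], [0, 0, -0.45]]
  ]
}}

```text
time: 1.45
ee_pos: [0.4965, -0.2692, 0.2314]
eef_rot: [0.843, 0.538, 0.0, 0.001]
ft_force: [0.5, -0.4, -0.1]
width: 0.0873
```

Run:
```python
from h import *
st()
go((.54,.08,.22),1.688);go((.466,.232,.15),1.688)
```

```text
t 1.45 p [ 0.4965 -0.2692  0.2314] psi 1.1349 zt [ 1.4e-03 -4.0e-04 -1.0e+00] F [ 0.55 -0.44 -0.14] M [-0.02 -0.1  -0.01] w 0.0873 q [ 0.78  0.22 -0.43  1.59  0.09  1.34 -0.09]
d [ 0.3349 -0.108   0.0113] w [ 1.500e-03  2.000e-04 -5.531e-01]
d [ 0.4414 -0.2394  0.0811] w [ 1.500e-03  2.000e-04 -5.531e-01]
```

{"op": "step_arm", "data": {
  "increments": [
    [[0.046, -0.014, 0.002], [0, 0, -0.09]],
    [[0.094, -0.029, 0.004], [0, 0, -0.18]],
    [[0.14, -0.045, 0.006], [0, 0, -0.27]],
    [[0.188, -0.062, 0.008], [0, 0, -0.36]],
    [[0.234, -0.08, 0.01], [0, 0, -0.45]]
  ]
}}

```text
time: 1.95
ee_pos: [0.5226, -0.021, 0.2217]
eef_rot: [0.7, 0.714, 0.001, 0.001]
ft_force: [1.6, -1.6, -0.5]
width: 0.0872
```

Run:
```python
from h import *
st()
go((.466,.232,.16),1.688)
```

```text
t 1.95 p [ 0.5226 -0.021   0.2217] psi 1.5909 zt [ 2.3e-03 -8.0e-04 -1.0e+00] F [ 1.55 -1.56 -0.47] M [-0.04 -0.16 -0.01] w 0.0872 q [ 0.54  0.16 -0.65  1.7   0.1   1.31 -0.1 ]
d [ 0.2542 -0.0517  0.0614] w [ 0.0022  0.001  -0.0971]
```

{"op": "step_arm", "data": {
  "increments": [
    [[0.05, -0.006, 0], [0, 0, -0.03]],
    [[0.1, -0.016, 0.01], [0, 0, -0.06]],
    [[0.15, -0.028, 0.025], [0, 0, -0.08]],
    [[0.2, -0.04, 0.04], [0, 0, -0.1]],
    [[0.24, -0.05, 0.055], [0, 0, -0.1]]
  ]
}}

```text
time: 2.45
ee_pos: [0.4685, 0.2149, 0.1687]
eef_rot: [0.662, 0.749, 0.001, 0.002]
ft_force: [1.3, -0.3, -0.3]
width: 0.0869
```

Run:
```python
from h import *
st()
go((.466,.232,.16),1.688)
```

```text
t 2.45 p [0.4685 0.2149 0.1687] psi 1.6937 zt [ 4.e-03 -7.e-04 -1.e+00] F [ 1.33 -0.27 -0.27] M [ 0.01 -0.15 -0.07] w 0.0869 q [ 0.23  0.22 -0.83  1.79  0.17  1.21 -0.53]
d [ 0.0172 -0.0004  0.0086] w [0.0039 0.0011 0.0057]
```

{"op": "step_arm", "data": {
  "increments": [
    [[0.018, 0, 0.01], [0.004, 0.001, 0]],
    [[0.018, 0, 0.04], [0.004, 0.001, 0]],
    [[0.018, 0, 0.08], [0.004, 0.001, 0]],
    [[0.018, 0, 0.11], [0.004, 0.001, 0]],
    [[0.018, 0, 0.125], [0.004, 0.001, 0]]
  ]
}}

```text
time: 2.95
ee_pos: [0.4651, 0.2328, 0.0415]
eef_rot: [0.662, 0.75, -0.001, -0.001]
ft_force: [-0.6, 0.4, 0.5]
width: 0.0874
```

Run:
```python
from h import *
st()
go((.4655,.2325,.043),1.688)
c=cam("top"); crop(c,140,200,160,120,5,"t_g1.png")
c=cam("side"); crop(c,230,200,160,160,3.7,"s_g1.png")
```

```text
t 2.95 p [0.4651 0.2328 0.0415] psi 1.6958 zt [-0.0028 -0.0011 -1.    ] F [-0.56  0.41  0.53] M [-0.04 -0.06 -0.02] w 0.0874 q [ 0.12  0.4  -0.78  1.89  0.33  0.99 -0.68]
d [-0.0004  0.0003 -0.0015] w [-0.0029  0.0007  0.0078]
```

View pics/s_g1.png

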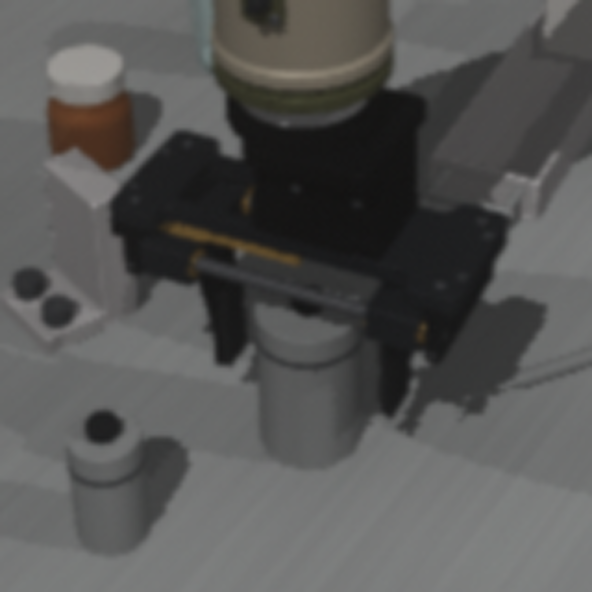

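The large canister at (310,380) in the crop stands centred between the two fingers, with the knob clear below the gripper body. I'll close the gripper.

{"op": "step_arm", "data": {
  "increments": [
    [[0, 0, -0.001], [0, 0, 0]],
    [[0, 0, -0.001], [0, 0, 0]],
    [[0, 0, -0.001], [0, 0, 0]],
    [[0, 0, -0.001], [0, 0, 0]],
    [[0, 0, -0.001], [0, 0, 0]]
  ],
  "hand": 1,
  "grip_force": 25
}}

```text
time: 3.55
ee_pos: [0.4658, 0.2328, 0.0439]
eef_rot: [0.662, 0.75, -0.001, -0.001]
ft_force: [-1.2, 0.0, 4.5]
width: 0.0556
```

Run:
```python
from h import *
st()
print(tray2w(0,.027))
go((*tray2w(0,.027),.15),1.688)
```

```text
t 3.55 p [0.4658 0.2328 0.0439] psi 1.695 zt [-2.e-03 -7.e-04 -1.e+00] F [-1.18  0.05  4.49] M [-0.13 -0.06  0.03] w 0.0556 q [ 0.12  0.4  -0.78  1.89  0.33  0.99 -0.68]
[ 0.4981482  -0.12848459]
d [-0.3626 -0.0129 -0.1059] w [-0.0021  0.0005  0.007 ]
```

{"op": "step_arm", "data": {
  "increments": [
    [[0, 0, -0.015], [0, 0, 0]],
    [[0, 0, -0.045], [0, 0, 0]],
    [[-0.02, -0.001, -0.08], [0, 0, 0]],
    [[-0.06, -0.002, -0.1], [0, 0, 0]],
    [[-0.1, -0.003, -0.1], [0, 0, 0]]
  ]
}}

```text
time: 4.05
ee_pos: [0.4768, 0.1336, 0.1479]
eef_rot: [0.661, 0.75, 0.001, 0.001]
ft_force: [0.5, -0.8, -2.4]
width: 0.0559
```

Run:
```python
from h import *
st()
go((*tray2w(0,.027),.15),1.688)
```

```text
t 4.05 p [0.4768 0.1336 0.1479] psi 1.6972 zt [ 3.3e-03  3.0e-04 -1.0e+00] F [ 0.45 -0.8  -2.45] M [-0.08 -0.22 -0.04] w 0.0559 q [ 0.37  0.18 -0.8   1.86  0.14  1.15 -0.35]
d [-0.2626 -0.0119 -0.0021] w [0.0033 0.0001 0.0092]
```

{"op": "step_arm", "data": {
  "increments": [
    [[-0.05, -0.002, 0], [0, 0, 0]],
    [[-0.1, -0.004, 0], [0, 0, 0]],
    [[-0.15, -0.007, 0], [0, 0, 0]],
    [[-0.2, -0.009, 0], [0, 0, 0.005]],
    [[-0.24, -0.011, 0], [0.003, 0, 0.009]]
  ]
}}

```text
time: 4.55
ee_pos: [0.4959, -0.109, 0.149]
eef_rot: [0.665, 0.747, 0.0, 0.001]
ft_force: [0.8, -0.9, -1.9]
width: 0.0559
```

{"op": "step_arm", "data": {
  "increments": [
    [[-0.016, -0.001, 0], [0, 0, 0]],
    [[-0.022, -0.001, 0.01], [0, 0, 0]],
    [[-0.022, -0.001, 0.02], [0, 0, 0]],
    [[-0.022, -0.001, 0.02], [0, 0, 0]]
  ]
}}

```text
time: 4.95
ee_pos: [0.4964, -0.129, 0.1274]
eef_rot: [0.664, 0.747, -0.0, -0.001]
ft_force: [0.5, 1.8, -2.5]
width: 0.0556
```

Run:
```python
from h import *
st()
go((*tray2w(0,.027),.13),1.688)
c=cam("top"); crop(c,305,200,190,120,4,"t_p1.png")
c=cam("side"); crop(c,310,90,140,190,3.1,"s_p1.png")
```

```text
t 4.95 p [ 0.4964 -0.129   0.1274] psi 1.6885 zt [-1.6e-03  6.0e-04 -1.0e+00] F [ 0.47  1.76 -2.48] M [-0.   -0.02  0.01] w 0.0556 q [ 0.7   0.22 -0.6   1.85  0.13  1.12  0.18]
d [ 0.0003  0.0018 -0.0026] w [-0.0015 -0.0008  0.0005]
```

View pics/s_p1.png

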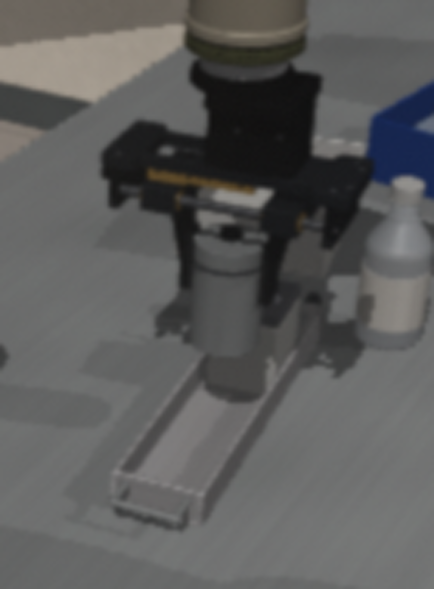

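View pics/t_p1.png

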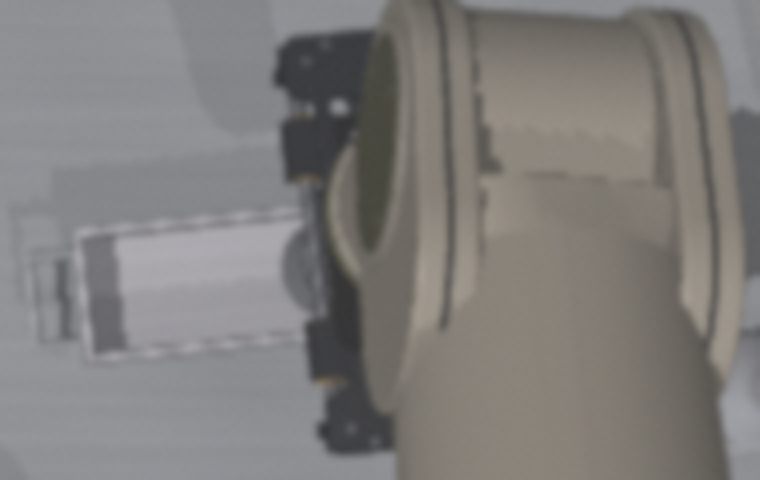

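{"op": "step_arm", "data": {
  "increments": [
    [[0, 0.002, 0.01], [0, 0, 0]],
    [[0, 0.002, 0.03], [0, 0, 0]],
    [[0, 0.002, 0.05], [0, 0, 0]],
    [[0, 0.002, 0.065], [0, 0, 0]],
    [[0, 0.002, 0.071], [0, 0, 0]]
  ]
}}

```text
time: 5.55
ee_pos: [0.4985, -0.1281, 0.056]
eef_rot: [0.664, 0.748, -0.0, -0.001]
ft_force: [-0.2, 0.0, -2.4]
width: 0.0554
```

Run:
```python
from h import *
st()
go((*tray2w(0,.027),.048),1.688)
c=cam("side"); crop(c,310,90,140,190,3.1,"s_p2.png")
```

```text
t 5.55 p [ 0.4985 -0.1281  0.056 ] psi 1.6899 zt [-1.8e-03  8.0e-04 -1.0e+00] F [-0.2   0.01 -2.38] M [-0.03 -0.11 -0.  ] w 0.0554 q [ 0.67  0.31 -0.58  1.91  0.2   0.98  0.12]
d [-0.0003 -0.0004  0.008 ] w [-0.0017 -0.0011  0.0019]
```

View pics/s_p2.png

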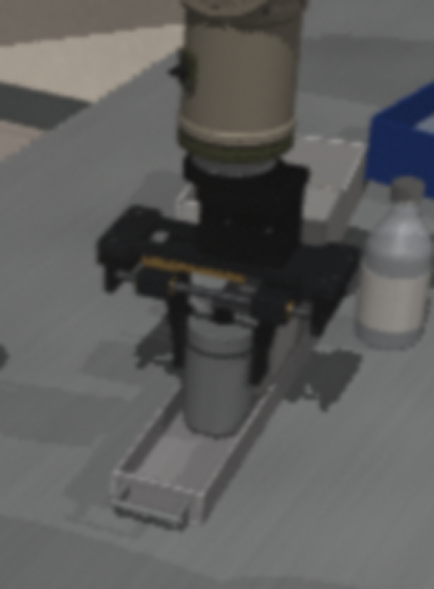

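The canister at (217,410) in the crop is down between the tray walls and centred, just above the floor. I'll set it down gently.

{"op": "step_arm", "data": {
  "increments": [
    [[0, 0, 0.003], [0, 0, 0]],
    [[0, 0, 0.005], [0, 0, 0]],
    [[0, 0, 0.007], [0, 0, 0]],
    [[0, 0, 0.008], [0, 0, 0]],
    [[0, 0, 0.008], [0, 0, 0]]
  ]
}}

```text
time: 6.1
ee_pos: [0.4986, -0.1283, 0.0481]
eef_rot: [0.664, 0.748, -0.0, -0.001]
ft_force: [0.1, -0.4, -2.2]
width: 0.0557
```

Run:
```python
from h import *
st()
```

```text
t 6.1 p [ 0.4986 -0.1283  0.0481] psi 1.6896 zt [-1.6e-03  8.0e-04 -1.0e+00] F [ 0.08 -0.35 -2.25] M [-0.04 -0.11 -0.01] w 0.0557 q [ 0.67  0.33 -0.58  1.91  0.21  0.97  0.12]
```

{"op": "step_arm", "data": {
  "increments": [
    [[0, 0, 0.001], [0, 0, 0]],
    [[0, 0, 0.002], [0, 0, 0]],
    [[0, 0, 0.002], [0, 0, 0]]
  ]
}}

```text
time: 6.4
ee_pos: [0.4988, -0.1283, 0.0478]
eef_rot: [0.664, 0.748, -0.001, -0.001]
ft_force: [-9.8, 2.5, 18.6]
width: 0.0555
```

{"op": "step_arm", "data": {
  "increments": [
    [[0, 0, 0.001], [0, 0, 0]],
    [[0, 0, 0.0015], [0, 0, 0]],
    [[0, 0, 0.0015], [0, 0, 0]]
  ]
}}

```text
time: 6.7
ee_pos: [0.4988, -0.1283, 0.0478]
eef_rot: [0.664, 0.748, -0.001, -0.0]
ft_force: [-7.5, 1.7, 17.1]
width: 0.0557
```

{"op": "step_arm", "data": {
  "increments": [
    [[0, 0, -0.0005], [0, 0, 0]],
    [[0, 0, -0.0005], [0, 0, 0]],
    [[0, 0, -0.0005], [0, 0, 0]],
    [[0, 0, -0.0005], [0, 0, 0]],
    [[0, 0, -0.0005], [0, 0, 0]]
  ],
  "hand": -1
}}

```text
time: 7.2
ee_pos: [0.4988, -0.1283, 0.0482]
eef_rot: [0.664, 0.748, -0.001, -0.0]
ft_force: [0.2, -0.4, -0.2]
width: 0.084
```

Run:
```python
from h import *
st()
```

```text
t 7.2 p [ 0.4988 -0.1283  0.0482] psi 1.6896 zt [-0.002 -0.001 -1.   ] F [ 0.23 -0.38 -0.18] M [ 0.01 -0.08 -0.02] w 0.084 q [ 0.67  0.33 -0.57  1.91  0.21  0.97  0.11]
```

Released. I'll rise straight up, then move off to look.

{"op": "step_arm", "data": {
  "increments": [
    [[0, 0, -0.015], [0, 0, 0]],
    [[0, 0, -0.05], [0, 0, 0]],
    [[0, 0, -0.09], [0, 0, 0]],
    [[0.03, 0, -0.12], [0, 0, 0]],
    [[0.07, 0.01, -0.135], [0, 0, 0.05]]
  ]
}}

```text
time: 7.7
ee_pos: [0.5013, -0.0586, 0.187]
eef_rot: [0.684, 0.73, -0.0, 0.002]
ft_force: [1.0, 1.6, -1.1]
width: 0.0873
```

Run:
```python
from h import *
st()
go((.637,.201,.18),1.22)
c=cam("side"); crop(c,310,110,140,170,3.4,"s_p3.png")
```

```text
t 7.7 p [ 0.5013 -0.0586  0.187 ] psi 1.6352 zt [ 0.0018 -0.0027 -1.    ] F [ 1.02  1.56 -1.09] M [ 0.06 -0.19 -0.01] w 0.0873 q [ 0.63  0.14 -0.65  1.8   0.09  1.23  0.02]
d [0.2504 0.1521 0.0066] w [0.0022 0.0025 0.4152]
```

View pics/s_p3.png

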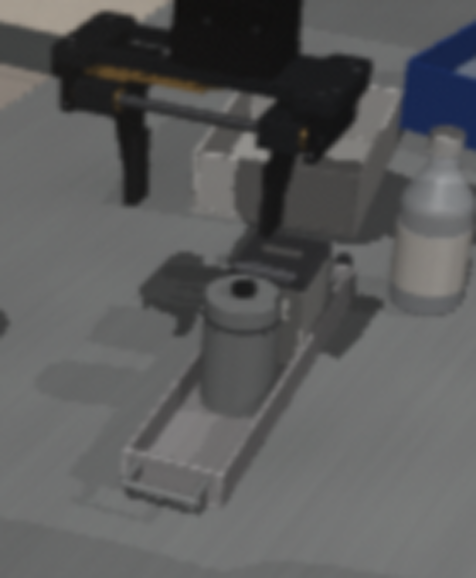

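The canister stands upright in the tray at about (240,350) in the crop. Next I move to the end block.

{"op": "step_arm", "data": {
  "increments": [
    [[0.03, 0.018, 0], [0, 0, 0.06]],
    [[0.07, 0.043, 0], [0, 0, 0.13]],
    [[0.11, 0.067, 0], [0, 0, 0.2]],
    [[0.15, 0.091, 0], [0, 0, 0.27]],
    [[0.19, 0.115, 0], [0, 0, 0.34]]
  ]
}}

```text
time: 8.25
ee_pos: [0.6053, 0.1498, 0.1903]
eef_rot: [0.797, 0.604, 0.002, 0.002]
ft_force: [0.9, 0.0, 0.8]
width: 0.0872
```

Run:
```python
from h import *
st()
go((.637,.201,.18),1.22)
c=cam("top"); crop(c,180,140,120,120,5,"t_b1.png")
```

```text
t 8.25 p [0.6053 0.1498 0.1903] psi 1.2969 zt [ 5.5e-03  1.0e-04 -1.0e+00] F [0.88 0.   0.83] M [-0.02 -0.06 -0.02] w 0.0872 q [ 0.21  0.43 -0.69  1.49  0.28  1.32 -0.78]
d [0.0579 0.0166 0.0105] w [ 0.0052 -0.0018  0.0769]
```

View pics/t_b1.png

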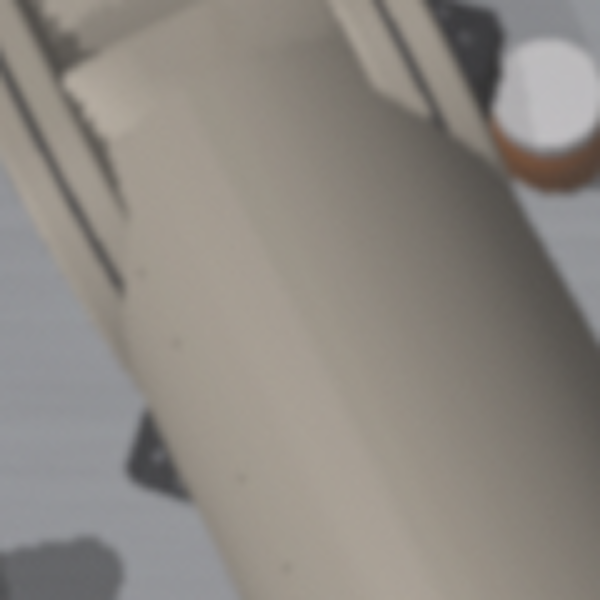

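Run:
```python
from h import *
s=cam("side")
S=lambda X,Y:(220+(X+.5)/3.7-.5,200+(Y+.5)/3.7-.5)
P=np.array([onz(s,*S(*p),.09)[:2] for p in [(82,158),(113,148),(163,187),(133,207)]])
print(P.round(4).tolist(),P.mean(0)); e=P[0]+P[1]-P[2]-P[3]; print(np.arctan2(e[1],e[0]),np.hypot(*e)/2)
crop(s,200,110,160,190,3,"s_b1.png")
```

```text
[[0.6696, 0.2002], [0.6607, 0.1828], [0.6119, 0.1984], [0.6146, 0.2222]] [0.63921343 0.20092339]
-0.34744041102714 0.055178636161677654
```

View pics/s_b1.png

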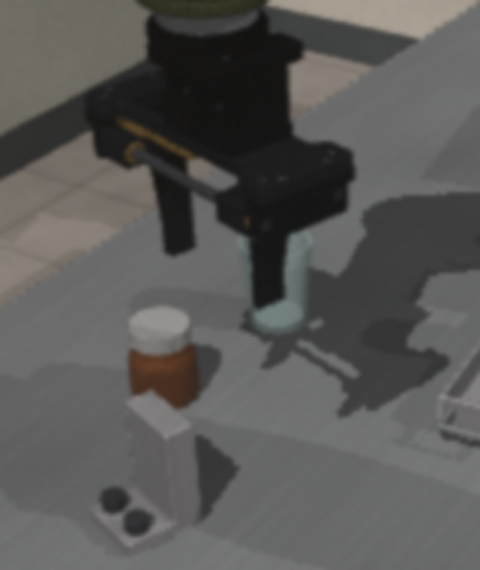

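Run:
```python
from h import *
go((.638,.201,.15),1.223)
```

```text
d [0.0519 0.0206 0.04  ] w [ 0.0027 -0.0059  0.0833]
```

{"op": "step_arm", "data": {
  "increments": [
    [[0.03, 0.009, 0.01], [0, 0, 0.04]],
    [[0.054, 0.017, 0.025], [0.005, -0.002, 0.074]],
    [[0.058, 0.018, 0.035], [0.005, -0.002, 0.074]],
    [[0.058, 0.018, 0.04], [0.005, -0.002, 0.074]],
    [[0.058, 0.018, 0.04], [0.005, -0.002, 0.074]]
  ]
}}

```text
time: 8.85
ee_pos: [0.6368, 0.2061, 0.1498]
eef_rot: [0.816, 0.578, 0.0, -0.002]
ft_force: [0.5, -0.2, -0.5]
width: 0.087
```

Run:
```python
from h import *
st()
go((.638,.201,.046),1.223)
s=cam("side")
crop(s,200,110,160,190,3,"s_b2.png")
```

```text
t 8.85 p [0.6368 0.2061 0.1498] psi 1.2319 zt [-0.0019  0.0034 -1.    ] F [ 0.49 -0.2  -0.49] M [-0.06 -0.06 -0.03] w 0.087 q [ 0.08  0.56 -0.66  1.39  0.34  1.3  -0.93]
d [-0.0047  0.0032  0.1037] w [-0.003  -0.0025  0.0089]
```

View pics/s_b2.png

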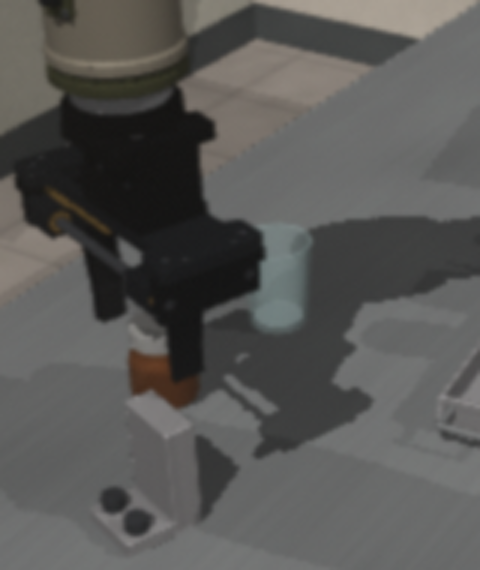

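The gripper is above the block and the fingers straddle its wall at about (165,430) in the crop. I'll descend.

{"op": "step_arm", "data": {
  "increments": [
    [[-0.005, 0.003, 0.01], [-0.003, -0.003, 0.009]],
    [[-0.005, 0.003, 0.035], [-0.003, -0.003, 0.009]],
    [[-0.005, 0.003, 0.07], [-0.003, -0.003, 0.009]],
    [[-0.005, 0.003, 0.095], [-0.003, -0.003, 0.009]],
    [[-0.005, 0.003, 0.103], [-0.003, -0.003, 0.009]]
  ]
}}

```text
time: 9.4
ee_pos: [0.6369, 0.1985, 0.0447]
eef_rot: [0.819, 0.573, -0.002, 0.0]
ft_force: [-0.1, 0.1, 0.1]
width: 0.0869
```

Run:
```python
from h import *
st()
go((.638,.201,.046),1.223)
s=cam("side")
crop(s,200,160,130,140,4,"s_b3.png")
```

```text
t 9.4 p [0.6369 0.1985 0.0447] psi 1.221 zt [-0.0023 -0.0022 -1.    ] F [-0.06  0.05  0.12] M [-0.01 -0.03  0.  ] w 0.0869 q [ 0.07  0.65 -0.62  1.49  0.4   1.13 -0.98]
d [ 0.0027  0.0002 -0.0013] w [-0.0015  0.0029 -0.002 ]
```

View pics/s_b3.png

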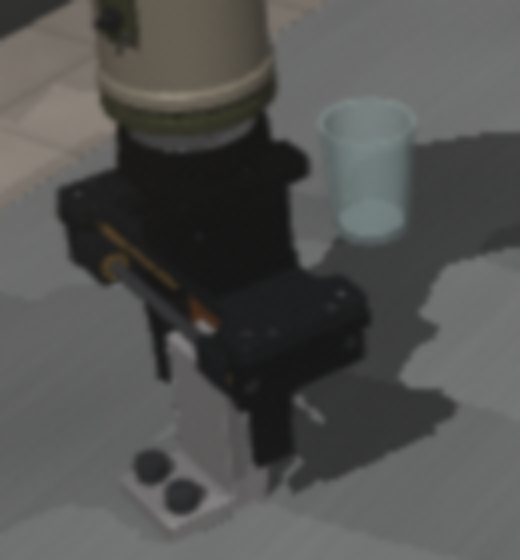

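{"op": "step_arm", "data": {
  "increments": [
    [[0.003, 0, -0.001], [-0.0015, 0.003, 0]],
    [[0.003, 0, -0.001], [-0.0015, 0.003, 0]],
    [[0.003, 0, -0.001], [-0.0015, 0.003, 0]]
  ]
}}

```text
time: 9.75
ee_pos: [0.6389, 0.202, 0.0476]
eef_rot: [0.819, 0.573, 0.001, 0.0]
ft_force: [0.6, -0.7, 0.6]
width: 0.087
```

{"op": "step_arm", "data": {
  "increments": [
    [[0, 0, 0], [0, 0, 0]],
    [[0, 0, 0], [0, 0, 0]],
    [[0, 0, 0], [0, 0, 0]],
    [[0, 0, 0], [0, 0, 0]],
    [[0, 0, 0], [0, 0, 0]]
  ],
  "hand": 1,
  "grip_force": 45
}}

```text
time: 10.25
ee_pos: [0.6388, 0.2021, 0.0476]
eef_rot: [0.819, 0.573, 0.001, 0.0]
ft_force: [-1.1, -0.5, -1.3]
width: 0.0562
```

Run:
```python
from h import *
st()
```

```text
t 10.25 p [0.6388 0.2021 0.0476] psi 1.2213 zt [ 0.0023  0.0011 -1.    ] F [-1.14 -0.47 -1.31] M [-0.03 -0.19 -0.06] w 0.0562 q [ 0.07  0.65 -0.62  1.49  0.4   1.13 -0.98]
```

{"op": "step_arm", "data": {
  "increments": [
    [[0, 0, -0.01], [0, 0, 0]],
    [[0, 0, -0.03], [0, 0, 0]],
    [[0, 0, -0.06], [0, 0, 0]],
    [[0, 0, -0.09], [0, 0, 0]],
    [[-0.01, 0, -0.11], [0, 0, 0]]
  ]
}}

```text
time: 10.75
ee_pos: [0.6352, 0.1941, 0.1602]
eef_rot: [0.819, 0.574, 0.002, 0.0]
ft_force: [-0.1, -0.3, -2.9]
width: 0.0556
```

Run:
```python
from h import *
st(); print(tray2w(0,.079))
go((*tray2w(0,.079),.155),1.688)
s=cam("side")
crop(s,200,110,160,190,3,"s_b4.png")
```

```text
t 10.75 p [0.6352 0.1941 0.1602] psi 1.2232 zt [ 0.0041  0.0029 -1.    ] F [-0.11 -0.29 -2.91] M [-0.01 -0.13  0.02] w 0.0556 q [ 0.1   0.54 -0.66  1.4   0.33  1.31 -0.92]
[ 0.49207807 -0.0768401 ]
d [-0.3036 -0.0423  0.0038] w [ 0.0038 -0.0033 -0.4648]
```

View pics/s_b4.png

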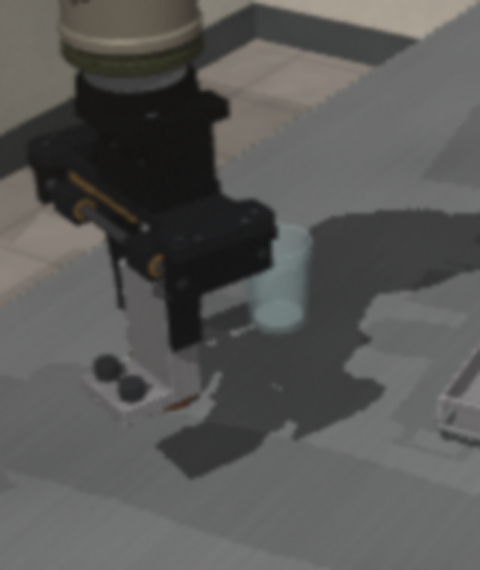

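The block is held level with its foot facing away at (125,385) in the crop. Next I carry it to the tray.

{"op": "step_arm", "data": {
  "increments": [
    [[-0.02, -0.003, -0.003], [0, 0, -0.04]],
    [[-0.055, -0.008, -0.005], [0, 0, -0.11]],
    [[-0.1, -0.014, -0.005], [0, 0, -0.18]],
    [[-0.145, -0.02, -0.005], [0, 0, -0.26]],
    [[-0.19, -0.026, -0.005], [0, 0, -0.34]]
  ]
}}

```text
time: 11.3
ee_pos: [0.545, 0.0197, 0.1661]
eef_rot: [0.71, 0.704, 0.003, 0.002]
ft_force: [0.1, -1.3, -2.6]
width: 0.0557
```

Run:
```python
from h import *
st(); go((*tray2w(0,.079),.16),1.688)
```

```text
t 11.3 p [0.545  0.0197 0.1661] psi 1.563 zt [ 0.006   0.0012 -1.    ] F [ 0.12 -1.34 -2.6 ] M [-0.12 -0.15  0.07] w 0.0557 q [ 0.52  0.27 -0.74  1.72  0.19  1.21 -0.27]
d [-0.097  -0.0522  0.0056] w [ 0.006  -0.0008 -0.125 ]
```

{"op": "step_arm", "data": {
  "increments": [
    [[-0.035, -0.019, 0], [0.003, 0, -0.05]],
    [[-0.065, -0.035, 0.003], [0.006, 0, -0.09]],
    [[-0.085, -0.046, 0.006], [0.006, 0, -0.125]],
    [[-0.097, -0.052, 0.006], [0.006, 0, -0.125]],
    [[-0.097, -0.052, 0.006], [0.006, 0, -0.125]]
  ]
}}

```text
time: 11.8
ee_pos: [0.4908, -0.0795, 0.1589]
eef_rot: [0.666, 0.746, -0.001, -0.0]
ft_force: [-0.4, -0.7, -3.0]
width: 0.0557
```

Run:
```python
from h import *
st(); go((*tray2w(0,.079),.16),1.688)
s=cam("side")
crop(s,300,80,150,190,3,"s_b5.png")
s=cam("top")
crop(s,300,200,150,110,5,"t_b5.png")
```

```text
t 11.8 p [ 0.4908 -0.0795  0.1589] psi 1.6838 zt [-1.5e-03 -4.0e-04 -1.0e+00] F [-0.39 -0.75 -2.95] M [-0.   -0.05  0.01] w 0.0557 q [ 0.72  0.16 -0.7   1.84  0.11  1.18  0.09]
d [ 0.0025  0.0016 -0.0011] w [-0.0016  0.0002 -0.0042]
```

View pics/s_b5.png

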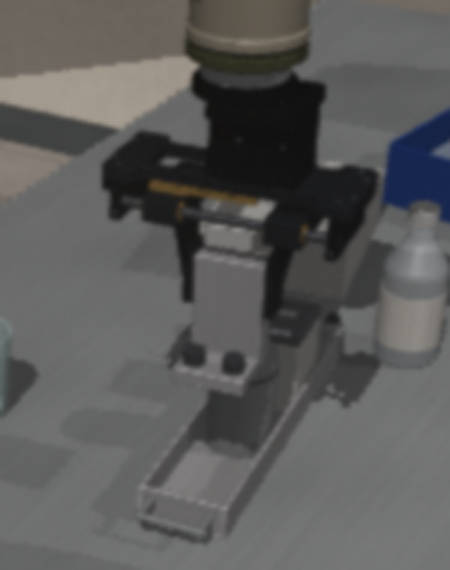

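View pics/t_b5.png

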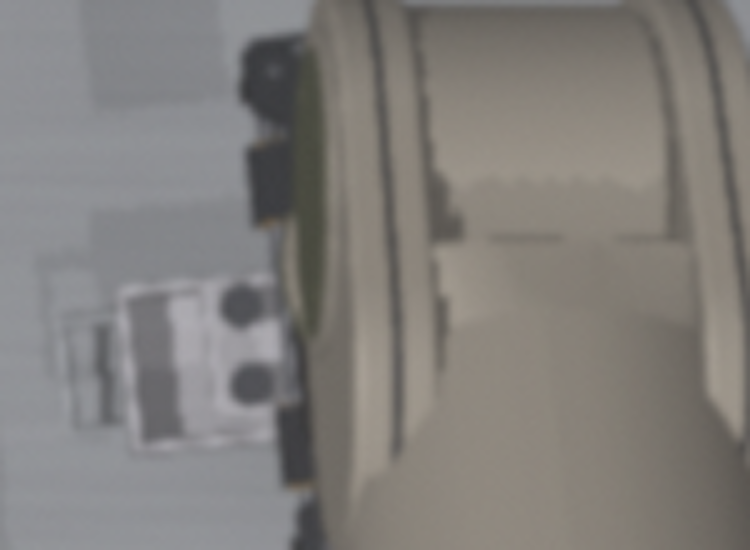

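Run:
```python
from h import *
c=cam("top"); st()
T=lambda X,Y:(300+(X+.5)/5-.5,200+(Y+.5)/5-.5)
g=cv2.cvtColor(c["pixels"],cv2.COLOR_BGR2GRAY)
z=.1589-.0476+.024
q=[]
for p in [(241,304),(250,385)]:
    u,v=map(int,np.round(T(*p))); u0,v0=u-6,v-6
    sub=(g[v0:v0+13,u0:u0+13]<95).astype(np.uint8)
    n,l,s,ce=cv2.connectedComponentsWithStats(sub); k=1+np.argmax(s[1:,4])
    w=onz(c,*(ce[k]+[u0,v0]),z); q.append(w2tray(w)); print(s[k],ce[k]+[u0,v0],w.round(4),(w2tray(w)*1e3).round(1))
q=np.array(q); d=q[0]-q[1]; print("mid",q.mean(0),"yaw err",np.arctan2(d[1],d[0]))
```

```text
t 11.95 p [ 0.4924 -0.0761  0.1595] psi 1.6886 zt [ 1.0e-04  1.1e-03 -1.0e+00] F [-0.16 -0.28 -2.7 ] M [-0.02 -0.12  0.01] w 0.0558 q [ 0.72  0.16 -0.71  1.84  0.11  1.18  0.09]
[ 2  3  8  8 41] [347.56097561 260.46341463] [ 0.5018 -0.04    0.1353] [ 14.  114.5]
[ 2  2  8  7 42] [349.61904762 276.0952381 ] [ 0.4706 -0.0442  0.1353] [-17.5 113.9]
mid [-0.00178347  0.114225  ] yaw err 0.01746901657498498
```

{"op": "step_arm", "data": {
  "increments": [
    [[0, 0, 0.01], [0, 0, 0]],
    [[0, 0, 0.03], [0, 0, 0]],
    [[0, 0, 0.055], [0, 0, 0]],
    [[0, 0, 0.075], [0, 0, 0]],
    [[0, 0, 0.083], [0, 0, 0]]
  ]
}}

```text
time: 12.45
ee_pos: [0.4912, -0.0748, 0.074]
eef_rot: [0.664, 0.748, -0.0, -0.002]
ft_force: [-0.2, 0.7, -2.9]
width: 0.0557
```

Run:
```python
from h import *
s=cam("side");st(); go((*tray2w(0,.079),.052),1.688)
print(w2tray(r.read_state()["ee_pos"]))
crop(s,300,80,150,190,3,"s_b6.png")
```

```text
t 12.5 p [ 0.4912 -0.0749  0.0739] psi 1.6899 zt [-0.0033  0.0027 -1.    ] F [-0.81  0.48 -4.01] M [-0.03  0.01 -0.02] w 0.0556 q [ 0.68  0.27 -0.69  1.93  0.2   1.01  0.02]
d [-0.0021  0.0007  0.0219] w [-0.0029 -0.003   0.0019]
[-0.00065037  0.08105076]
```

View pics/s_b6.png

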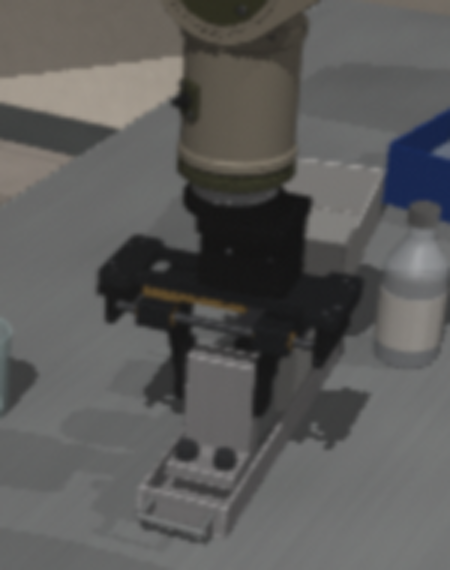

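The block, at (222,400) in the crop, is between the tray walls with its foot towards the open end. I'll lower it the rest of the way.

{"op": "step_arm", "data": {
  "increments": [
    [[-0.001, 0.001, 0.006], [-0.003, -0.003, 0.002]],
    [[-0.002, 0.001, 0.012], [-0.003, -0.003, 0.002]],
    [[-0.002, 0.001, 0.017], [-0.003, -0.003, 0.002]],
    [[-0.002, 0.001, 0.02], [-0.003, -0.003, 0.002]],
    [[-0.002, 0.001, 0.02], [-0.003, -0.003, 0.002]]
  ]
}}

```text
time: 13.0
ee_pos: [0.4923, -0.0767, 0.0537]
eef_rot: [0.665, 0.747, -0.0, -0.0]
ft_force: [-1.1, 0.5, -3.5]
width: 0.0558
```

{"op": "step_arm", "data": {
  "increments": [
    [[0, 0, 0.001], [0, 0, 0]],
    [[0, 0, 0.0015], [0, 0, 0]],
    [[0, 0, 0.0015], [0, 0, 0]]
  ]
}}

```text
time: 13.3
ee_pos: [0.4923, -0.0768, 0.0523]
eef_rot: [0.665, 0.747, 0.0, 0.0]
ft_force: [0.9, 0.1, -3.5]
width: 0.0556
```

Run:
```python
from h import *
st(); go((*tray2w(0,.079),.052),1.688)
print(w2tray(r.read_state()["ee_pos"]))
```

```text
t 13.3 p [ 0.4923 -0.0768  0.0523] psi 1.6878 zt [ 0. -0. -1.] F [ 0.89  0.12 -3.49] M [-0.05 -0.07 -0.02] w 0.0556 q [ 0.67  0.3  -0.68  1.95  0.23  0.97 -0.  ]
d [-0.     -0.0003  0.0003] w [ 0.      0.     -0.0002]
[0.00025935 0.07903144]
```

{"op": "step_arm", "data": {
  "increments": [
    [[0, 0, 0.0005], [0, 0, 0]],
    [[0, 0, 0.001], [0, 0, 0]],
    [[0, 0, 0.001], [0, 0, 0]]
  ]
}}

```text
time: 13.6
ee_pos: [0.4924, -0.0769, 0.0515]
eef_rot: [0.665, 0.747, -0.0, 0.0]
ft_force: [-0.5, -0.1, 0.6]
width: 0.0554
```

{"op": "step_arm", "data": {
  "increments": [
    [[0, 0, 0.0005], [0, 0, 0]],
    [[0, 0, 0.0005], [0, 0, 0]]
  ]
}}

```text
time: 13.8
ee_pos: [0.4925, -0.0769, 0.0515]
eef_rot: [0.665, 0.747, -0.0, 0.0]
ft_force: [-4.1, -1.1, 5.0]
width: 0.0559
```

Run:
```python
from h import *
st()
print(w2tray(r.read_state()["ee_pos"]))
```

```text
t 13.8 p [ 0.4925 -0.0769  0.0515] psi 1.6876 zt [ 1.e-04 -5.e-04 -1.e+00] F [-4.08 -1.13  5.05] M [0.17 0.73 0.08] w 0.0559 q [ 0.67  0.31 -0.68  1.95  0.23  0.97 -0.  ]
[0.00037749 0.07887205]
```

{"op": "step_arm", "data": {
  "increments": [
    [[-0.002, 0, -0.0006], [0, 0, 0]],
    [[-0.005, 0, -0.0008], [0, 0, 0]],
    [[-0.008, 0, -0.0008], [0, 0, 0]],
    [[-0.011, 0, -0.0008], [0, 0, 0]],
    [[-0.014, 0, -0.0008], [0, 0, 0]]
  ]
}}

```text
time: 14.3
ee_pos: [0.494, -0.0909, 0.0521]
eef_rot: [0.665, 0.747, -0.0, -0.0]
ft_force: [-0.8, 1.3, -3.3]
width: 0.0559
```

```bash
cat >> h.py <<'E'
def ps():
    st(); s=r.read_state(); F=np.array(s["ft_force"]); y=np.array([-np.sin(TY),np.cos(TY)]); x=np.array([np.cos(TY),np.sin(TY)])
    print("tray xy",(w2tray(s["ee_pos"])*1e3).round(1),"Fy",(F[:2]@y).round(2),"Fx",(F[:2]@x).round(2),"Fz",F[2].round(2))
E
python3 -c "
from h import *
ps()"
```

```text
t 14.3 p [ 0.494  -0.0909  0.0521] psi 1.6877 zt [-2.e-04 -1.e-04 -1.e+00] F [-0.81  1.34 -3.28] M [ 0.33 -0.06 -0.01] w 0.0559 q [ 0.69  0.31 -0.67  1.94  0.23  0.97  0.03]
tray xy [ 0.3 64.8] Fy 1.43 Fx -0.64 Fz -3.28
```

{"op": "step_arm", "data": {
  "increments": [
    [[-0.004, 0, 0.0003], [0, 0, 0]],
    [[-0.007, 0, 0.0003], [0, 0, 0]],
    [[-0.01, 0, 0.0003], [0, 0, 0]],
    [[-0.013, 0, 0.0003], [0, 0, 0]],
    [[-0.016, 0, 0.0003], [0, 0, 0]]
  ]
}}

```text
time: 14.8
ee_pos: [0.4958, -0.1071, 0.0517]
eef_rot: [0.665, 0.747, -0.0, -0.0]
ft_force: [-0.1, 1.1, -3.1]
width: 0.0556
```

```bash
python3 -c "
from h import *
ps()
s=cam('side'); crop(s,320,130,120,150,3.8,'s_b7.png')"
```

```text
t 14.8 p [ 0.4958 -0.1071  0.0517] psi 1.6876 zt [-3.e-04 -1.e-04 -1.e+00] F [-0.08  1.05 -3.1 ] M [ 0.25 -0.08  0.02] w 0.0556 q [ 0.71  0.32 -0.66  1.92  0.24  0.97  0.06]
tray xy [ 0.2 48.5] Fy 1.05 Fx 0.04 Fz -3.1
```

View pics/s_b7.png

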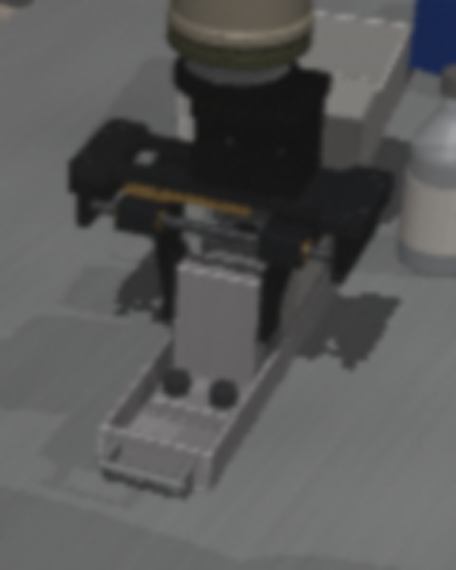

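The block stands upright, centred, and slides along the tray. I'll continue and watch the force.

{"op": "step_arm", "data": {
  "increments": [
    [[-0.003, 0, 0], [0, 0, 0]],
    [[-0.005, 0, 0], [0, 0, 0]],
    [[-0.007, 0, 0], [0, 0, 0]],
    [[-0.009, 0, 0], [0, 0, 0]],
    [[-0.011, 0, 0], [0, 0, 0]]
  ]
}}

```text
time: 15.35
ee_pos: [0.4972, -0.1183, 0.0518]
eef_rot: [0.665, 0.747, -0.0, -0.0]
ft_force: [-0.3, 3.2, -2.1]
width: 0.0558
```

```bash
python3 -c "
from h import *
ps()"
```

```text
t 15.35 p [ 0.4972 -0.1183  0.0518] psi 1.6874 zt [-3.e-04  1.e-04 -1.e+00] F [-0.27  3.19 -2.11] M [ 0.88 -0.01  0.05] w 0.0558 q [ 0.72  0.33 -0.65  1.92  0.24  0.98  0.08]
tray xy [ 0.2 37.2] Fy 3.2 Fx 0.11 Fz -2.11
```

{"op": "step_arm", "data": {
  "increments": [
    [[-0.002, 0, 0], [0, 0, 0]],
    [[-0.004, 0, 0], [0, 0, 0]],
    [[-0.006, 0, 0], [0, 0, 0]],
    [[-0.007, 0, 0], [0, 0, 0]],
    [[-0.008, 0, 0], [0, 0, 0]]
  ]
}}

```text
time: 15.85
ee_pos: [0.4981, -0.1252, 0.0518]
eef_rot: [0.664, 0.747, 0.0, -0.001]
ft_force: [-1.0, 7.3, -0.4]
width: 0.0557
```

```bash
python3 -c "
from h import *
ps()"
```

```text
t 15.85 p [ 0.4981 -0.1252  0.0518] psi 1.6882 zt [-5.0e-04  1.3e-03 -1.0e+00] F [-0.97  7.28 -0.42] M [1.59 0.08 0.06] w 0.0557 q [ 0.73  0.33 -0.65  1.91  0.24  0.98  0.09]
tray xy [ 0.4 30.2] Fy 7.34 Fx -0.11 Fz -0.42
```

{"op": "step_arm", "data": {
  "increments": [
    [[-0.003, 0, 0], [0, 0, 0]],
    [[-0.005, 0, 0], [0, 0, 0]],
    [[-0.007, 0, 0], [0, 0, 0]],
    [[-0.008, 0, 0], [0, 0, 0]],
    [[-0.009, 0, 0], [0, 0, 0]]
  ]
}}

```text
time: 16.35
ee_pos: [0.4993, -0.1321, 0.0518]
eef_rot: [0.664, 0.748, 0.001, -0.001]
ft_force: [-2.0, 11.4, 0.4]
width: 0.0559
```

```bash
python3 -c "
from h import *
ps()
s=cam('side'); crop(s,320,110,120,150,3.8,'s_b8.png')
s=cam('top'); crop(s,380,210,110,90,6,'t_b8.png')"
```

```text
t 16.35 p [ 0.4993 -0.1321  0.0518] psi 1.69 zt [-6.0e-04  3.5e-03 -1.0e+00] F [-1.98 11.4   0.41] M [ 2.28  0.22 -0.02] w 0.0559 q [ 0.74  0.34 -0.64  1.9   0.24  0.98  0.11]
tray xy [ 0.8 23.3] Fy 11.55 Fx -0.64 Fz 0.41
```

View pics/s_b8.png

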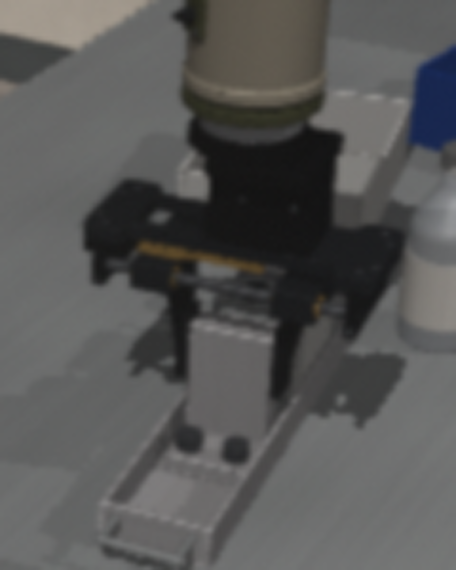

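View pics/t_b8.png

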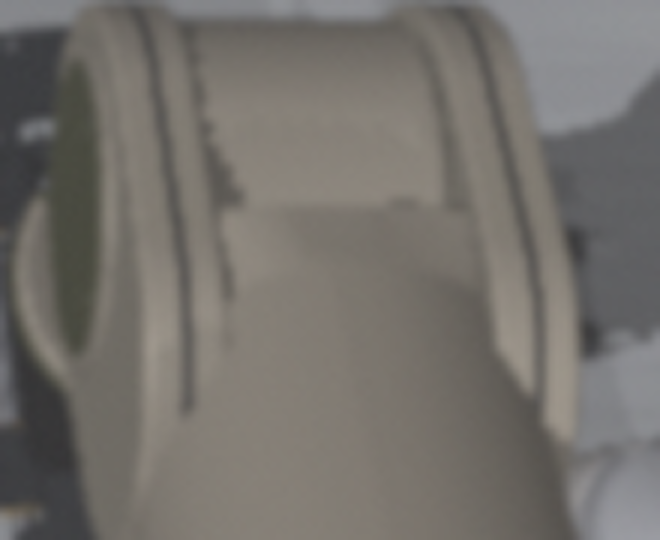

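{"op": "step_arm", "data": {
  "increments": [
    [[-0.002, 0, 0], [0, 0, 0]],
    [[-0.004, 0, 0], [0, 0, 0]],
    [[-0.005, 0, 0], [0, 0, 0]],
    [[-0.006, 0, 0], [0, 0, 0]],
    [[-0.006, 0, 0], [0, 0, 0]]
  ]
}}

```text
time: 16.95
ee_pos: [0.5002, -0.1357, 0.0519]
eef_rot: [0.663, 0.749, 0.002, -0.002]
ft_force: [-1.5, 11.7, 0.4]
width: 0.0562
```

```bash
python3 -c "
from h import *
ps()
s=cam('side')
for y in (-.095,-.105,-.115,-.125): print(y,proj(s,[*tray2w(.037,y),.034]).round(1),proj(s,[*tray2w(.05,y),.036]).round(1))
crop(s,340,140,80,80,7,'s_b9.png')
t=cam('top')
for y in (-.095,-.105,-.115,-.125): print(y,proj(t,[*tray2w(.037,y),.034]).round(1),proj(t,[*tray2w(.05,y),.036]).round(1))
"
```

```text
t 16.95 p [ 0.5002 -0.1357  0.0519] psi 1.692 zt [-9.0e-04  5.9e-03 -1.0e+00] F [-1.52 11.75  0.4 ] M [2.34 0.15 0.07] w 0.0562 q [ 0.74  0.34 -0.64  1.9   0.24  0.98  0.12]
tray xy [ 1.2 19.6] Fy 11.84 Fx -0.14 Fz 0.4
-0.095 [382.8 192.2] [378.3 190.6]
-0.105 [384.  190.5] [379.6 189. ]
-0.115 [385.2 188.9] [380.8 187.4]
-0.125 [386.4 187.3] [382.  185.8]
-0.095 [436.  245.4] [435.5 239.5]
-0.105 [440.4 244.9] [439.9 239. ]
-0.115 [444.9 244.5] [444.3 238.6]
-0.125 [449.3 244. ] [448.7 238.1]
```

View pics/s_b9.png

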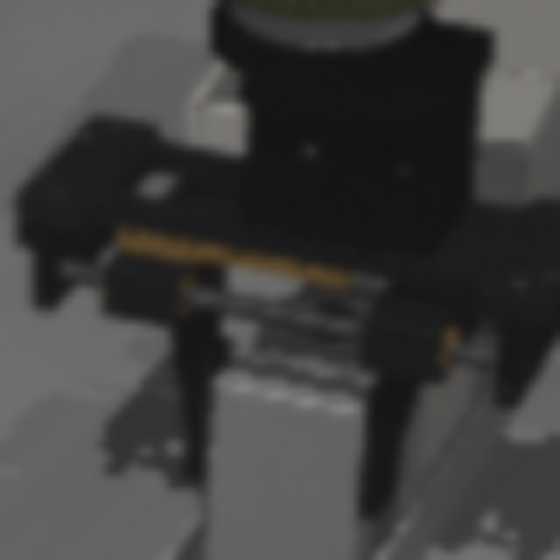

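The force rose only 0.3 N over the last 3.7 mm, so I'll check whether the block or canister has slipped or tilted before going on.

```bash
python3 -c "
from h import *
ps()
s=cam('side'); crop(s,335,150,90,110,6,'s_b10.png')
t=cam('top'); crop(t,310,210,150,100,5,'t_b10.png')
"
```

```text
t 17.05 p [ 0.5002 -0.1357  0.0519] psi 1.6921 zt [-8.0e-04  5.8e-03 -1.0e+00] F [-1.24 11.58  1.19] M [ 2.3   0.17 -0.04] w 0.0557 q [ 0.74  0.34 -0.64  1.9   0.24  0.98  0.12]
tray xy [ 1.2 19.6] Fy 11.65 Fx 0.12 Fz 1.19
```

View pics/s_b10.png

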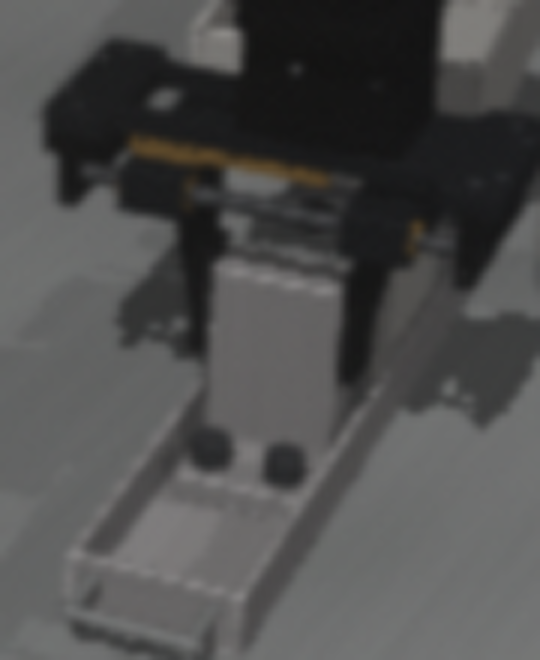

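View pics/t_b10.png

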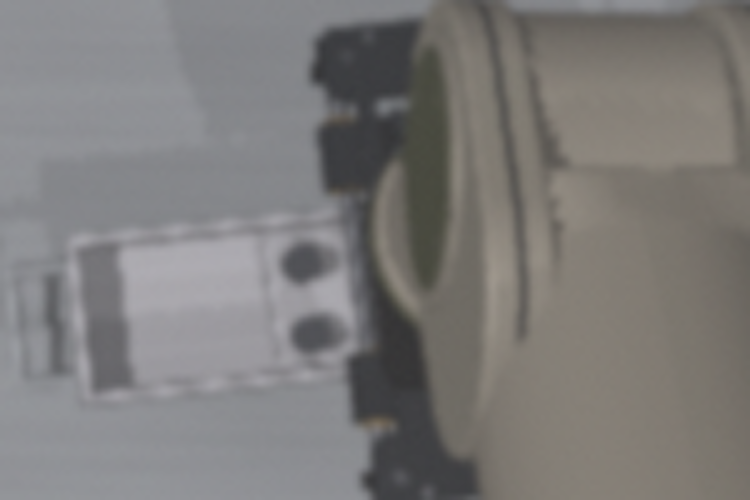

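```bash
python3 -c "
from h import *
s=cam('side');t=cam('top')
A=lambda X,Y:(335+(X+.5)/6-.5,150+(Y+.5)/6-.5)
B=lambda X,Y:(310+(X+.5)/5-.5,210+(Y+.5)/5-.5)
def tri(p,q):
    o1,d1=ray(s,*p);o2,d2=ray(t,*q)
    M=np.stack([d1,-d2],1); k=np.linalg.lstsq(M,o2-o1,rcond=None)[0]
    a,b=o1+k[0]*d1,o2+k[1]*d2; return (a+b)/2,np.linalg.norm(a-b)
for n,p,q in (('scr+',(210,445),(300,263)),('scr-',(285,462),(313,333)),('foot+',(172,480),(265,235)),('foot-',(298,503),(276,362))):
    w,e=tri(A(*p),B(*q)); print(n,(w2tray(w)*1e3).round(1),(w[2]*1e3).round(1),'gap',(e*1e3).round(1), 'top@z.016',(w2tray(onz(t,*B(*q),.016))*1e3).round(1),'@.028',(w2tray(onz(t,*B(*q),.028))*1e3).round(1))
for n,p in (('wall+',(215,262)),('wall-',(340,290))):
    w=onz(s,*A(*p),.094); print(n,(w2tray(w)*1e3).round(1))
"
```

```text
scr+ [16.6 56.7] 26.0 gap 2.1 top@z.016 [16.4 55.1] @.028 [15.4 56.7]
scr- [-15.3  54.4] 25.0 gap 1.5 top@z.016 [-15.5  53. ] @.028 [-16.2  54.6]
foot+ [30.3 68.6] 12.1 gap 1.6 top@z.016 [30.7 69.3] @.028 [29.5 70.7]
foot- [-26.7  71.4] 18.2 gap 0.2 top@z.016 [-26.7  71.1] @.028 [-27.2  72.5]
wall+ [30.8 25.4]
wall- [-23.5  26. ]
```

```bash
python3 -c "
import cv2,numpy as np
a=cv2.imread('pics/s_b7.png'); b=cv2.imread('pics/s_b10.png')
a=cv2.resize(a[200:450,120:300],None,fx=2.2,fy=2.2,interpolation=cv2.INTER_CUBIC)
b=cv2.resize(b[200:520,150:400],None,fx=1.6,fy=1.6)
h=max(a.shape[0],b.shape[0])
o=np.zeros((h,a.shape[1]+b.shape[1]+5,3),np.uint8); o[:a.shape[0],:a.shape[1]]=a; o[:b.shape[0],a.shape[1]+5:]=b
o=cv2.convertScaleAbs(o,alpha=1.6); print(o.shape)
cv2.imwrite('pics/cmp.png',o)"
```

```text
(550, 801, 3)
```

View pics/cmp.png

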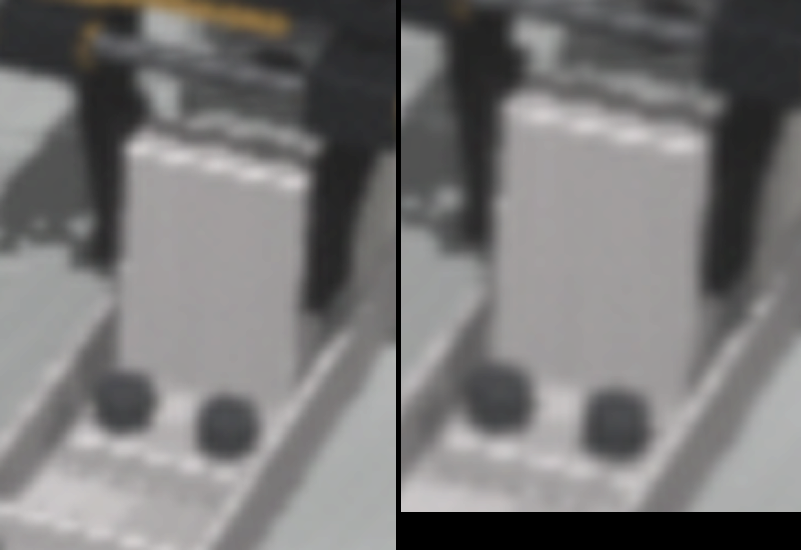

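The wall-to-screw spacing is 30.1 px before and 30.2 px now, so there's no tilt. The triangulated screws put the block origin at tray y ≈ 19.5, so there's no slip, and the geometry gives about 18 mm of travel. The pointer is hidden, so I'll cross-check with the box's visible edge.

```bash
python3 -c "
from h import *
ps()
s=cam('side'); x0,y0,f=375,165,9
im=cv2.resize(s['pixels'][y0:y0+65,x0:x0+60],None,fx=f,fy=f,interpolation=cv2.INTER_CUBIC)
raw=cv2.convertScaleAbs(im,alpha=1.6); im=raw.copy()
def P(p): u,v=proj(s,p); return (int((u-x0+.5)*f),int((v-y0+.5)*f))
for tr,col in ((.010,(0,0,255)),(.018,(0,255,0)),(.026,(255,0,0))):
    yb=-.095-tr+.064
    cv2.line(im,P([*tray2w(-.03,yb),.03]),P([*tray2w(-.03,yb),.084]),col,1)
    yc=yb+.028
    # canister silhouette right side: tangent towards camera
    o=np.array(s['extrinsics'])[:3,3]; c=tray2w(0,yc); d=o[:2]-c; L=np.hypot(*d); a=np.arctan2(d[1],d[0]); b=np.arccos(.028/L)
    for sg in (1,-1):
        e=c+.028*np.array([np.cos(a+sg*b),np.sin(a+sg*b)])
        cv2.line(im,P([*e,.03]),P([*e,.094]),col,1)
cv2.imwrite('pics/box.png',im); cv2.imwrite('pics/boxraw.png',raw)
"
```

```text
t 17.25 p [ 0.5002 -0.1357  0.0519] psi 1.6922 zt [-8.0e-04  5.8e-03 -1.0e+00] F [-1.68 12.23  0.57] M [2.46 0.18 0.01] w 0.0554 q [ 0.74  0.34 -0.64  1.9   0.24  0.98  0.12]
tray xy [ 1.2 19.6] Fy 12.34 Fx -0.24 Fz 0.57
```

View pics/box.png

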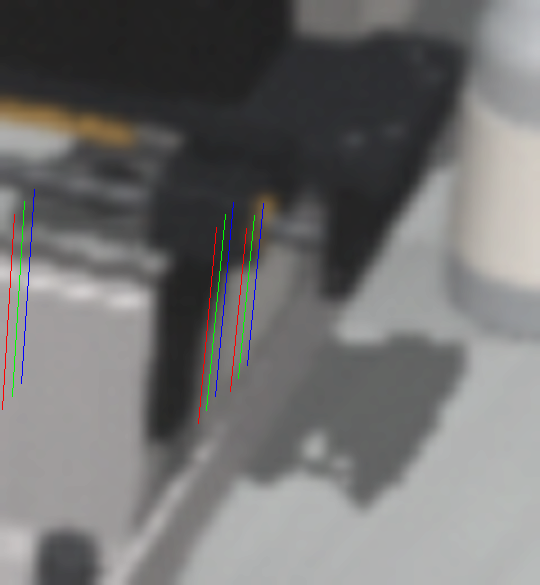

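View pics/boxraw.png

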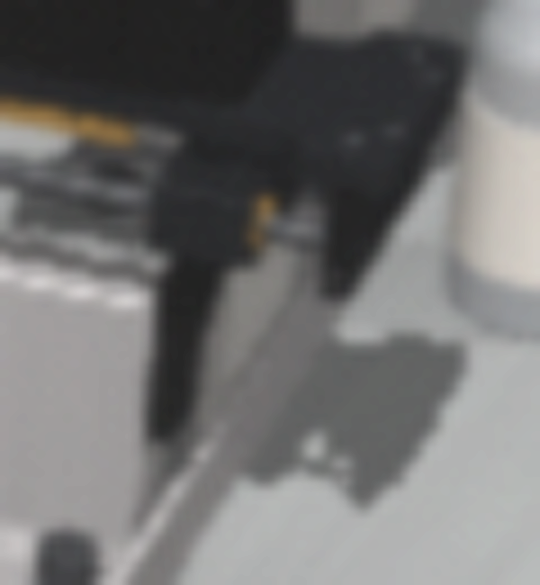

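The box edge is too blurred to decide between travel values. I'll add a small final press towards mid-range, since the shift also has to include the hold-off already commanded, and check that it holds steady.

{"op": "step_arm", "data": {
  "increments": [
    [[-0.003, 0, 0], [0, 0, 0]],
    [[-0.004, 0, 0], [0, 0, 0]],
    [[-0.004, 0, 0], [0, 0, 0]],
    [[-0.004, 0, 0], [0, 0, 0]],
    [[-0.004, 0, 0], [0, 0, 0]]
  ]
}}

```text
time: 17.8
ee_pos: [0.5009, -0.137, 0.0519]
eef_rot: [0.662, 0.749, 0.003, -0.003]
ft_force: [-0.9, 12.2, 0.7]
width: 0.0557
```

```bash
python3 -c "
from h import *
for i in range(6):
    ps(); s=cam('side')
t=cam('top'); crop(t,310,210,150,100,5,'t_b11.png'); crop(s,300,90,150,170,3.4,'s_b11.png'); ps()
"
```

```text
t 17.8 p [ 0.5009 -0.137   0.0519] psi 1.6946 zt [-0.001   0.0084 -1.    ] F [-0.88 12.21  0.68] M [ 2.38  0.18 -0.01] w 0.0557 q [ 0.75  0.34 -0.64  1.89  0.24  0.98  0.12]
tray xy [ 1.8 18.2] Fy 12.23 Fx 0.55 Fz 0.68
t 17.85 p [ 0.5009 -0.137   0.052 ] psi 1.6945 zt [-0.001   0.0084 -1.    ] F [-1.75 12.23  1.72] M [2.4  0.2  0.01] w 0.0554 q [ 0.75  0.34 -0.64  1.89  0.24  0.98  0.12]
tray xy [ 1.8 18.2] Fy 12.35 Fx -0.31 Fz 1.72
t 17.9 p [ 0.5009 -0.137   0.0519] psi 1.6946 zt [-0.001   0.0084 -1.    ] F [-1.47 11.29  0.69] M [ 2.38  0.21 -0.03] w 0.0557 q [ 0.75  0.34 -0.64  1.89  0.24  0.98  0.12]
tray xy [ 1.8 18.3] Fy 11.38 Fx -0.14 Fz 0.69
t 17.95 p [ 0.5009 -0.137   0.052 ] psi 1.6946 zt [-0.001   0.0085 -1.    ] F [-2.2  12.62  0.57] M [2.41 0.16 0.01] w 0.056 q [ 0.75  0.34 -0.64  1.89  0.24  0.98  0.12]
tray xy [ 1.8 18.3] Fy 12.79 Fx -0.72 Fz 0.57
t 18.0 p [ 0.5009 -0.137   0.0519] psi 1.6946 zt [-0.001   0.0085 -1.    ] F [-1.94 12.36  0.49] M [2.44 0.14 0.01] w 0.0555 q [ 0.75  0.34 -0.64  1.89  0.24  0.98  0.12]
tray xy [ 1.7 18.3] Fy 12.5 Fx -0.48 Fz 0.49
t 18.05 p [ 0.5009 -0.137   0.052 ] psi 1.6946 zt [-0.001   0.0084 -1.    ] F [-1.92 12.77  1.55] M [ 2.43  0.16 -0.03] w 0.0557 q [ 0.75  0.34 -0.64  1.89  0.24  0.98  0.12]
tray xy [ 1.8 18.3] Fy 12.9 Fx -0.42 Fz 1.55
t 18.15 p [ 0.501 -0.137  0.052] psi 1.6946 zt [-9.0e-04  8.4e-03 -1.0e+00] F [-2.18 12.19  0.83] M [2.37 0.16 0.02] w 0.0558 q [ 0.75  0.34 -0.64  1.89  0.24  0.98  0.12]
tray xy [ 1.8 18.3] Fy 12.36 Fx -0.74 Fz 0.83
```

View pics/s_b11.png

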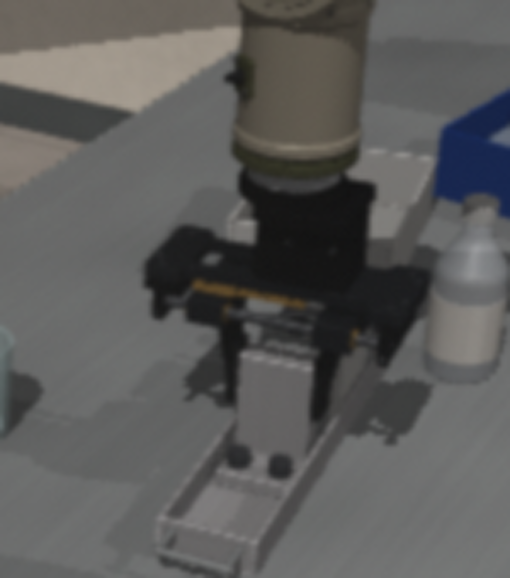

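Readings are steady: push about 12.4 N, block at tray y 18.3 mm and x 1.8 mm, and nothing moving. I'm handing in.

```bash
python3 -c "
from h import *
ps(); print(r.close_job()); ps()"
```

```text
t 18.15 p [ 0.501 -0.137  0.052] psi 1.6946 zt [-9.0e-04  8.4e-03 -1.0e+00] F [-2.18 12.19  0.83] M [2.37 0.16 0.02] w 0.0558 q [ 0.75  0.34 -0.64  1.89  0.24  0.98  0.12]
tray xy [ 1.8 18.3] Fy 12.36 Fx -0.74 Fz 0.83
the job is handed in; nothing more can be done
None
the job is handed in; nothing more can be done
```

I stood the larger canister in the tray behind the box and set the end block behind it with its foot away. I then pushed the row against the stop and handed in at 18.2 s, still gripping the block.

**Final state:**
- **Push:** it held steady at 11.4–12.9 N. Of that I put about 9 N on the spring and the rest on friction.
- **Position:** the tool, and so the block, stood at tray y ≈ 18 mm and about 1.8 mm off the tray's centre line. The tool was turned less than 0.01 rad from the tray's axis.
- **Stop travel:** the block's position gives about 18–19 mm pressed back, give or take 3 mm.
- **Grip:** the fingers read 56 mm on the block. Just before the last small press (1.4 mm), the pictures showed it not tilted and not slipped in the fingers.

**Not confirmed directly:**
- **Pointer:** the arm and gripper hid the pointer and rim marks in both views. The travel therefore comes from the block's position and the force, not from reading the pointer.
- **Box edge:** a cross-check on the box's visible edge was too blurred to help.
- **Force step:** near the end the force rose only 0.3 N over 3.7 mm, where the spring alone should give about 1.8 N. I put that down to friction after finding no slip or tilt.

I did not re-measure the bystanders at the end. None of my moves went close to them, and the bottle, jar and beaker looked undisturbed where they appeared in later pictures.

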